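# Unhook the pressure plate and clamp it against the mould

## Task

Take the larger of the two aluminium pressure plates off its display peg: lift it so that its slot clears the peg's upturned tip and ease it along the wire by feel, without forcing it against the peg. Stand it upright on the floor of the mould clamp, tab up, between the rubber mould and the sliding jaw, then push the jaw's black knob gently until plate and mould are held snug against the back jaw. Leave the smaller plate hanging on its peg and the mould standing in the clamp.

Things in the scene. Friction and masses are not known exactly. Their poses are not given: they have to be found in the camera images.
- rack: Fixed grey plate rack: base 136 mm wide, 8 mm thick, two posts, cross bar 12 mm deep, its top 120 mm above the bench, carrying two wire pegs. Origin on the bench under the bar; the pegs run along its -x, at y = +40 and -40 mm, the wire's top 122 mm above the bench. A few newtons from the plate on a peg are fine, 10 N is forcing it
- peg_a: One peg: 6 mm steel wire, at its y = +40 or -40 mm. Origin on the wire's centre line 52 mm in front of the bar, axes as the rack's. Straight and level behind that; from there to the tip, 60 mm on, bent in use by 5 to 9 degrees, up or down: no pose shows which, feel for it. The last 6 mm is turned up and cut square, 12 mm above the top of the wire. In its rubber bush the wire gives 1 mm per 8 N
- peg_b: The other peg, the same but with a bend of its own (up or down, 5 to 9 degrees)
- big_plate: Larger plate, 8 mm aluminium, 0.13 to 0.2 kg, hung 30 to 42 mm in front of the bar on either peg. Face 58 x 72 mm, above it a tab 44 mm wide with a slot 16 mm wide, 21.5 mm tall. Origin: middle of the slot's top edge, mid thickness; x through the thickness (along the peg), y along the width, z up. Tab's top edge at z = 30 mm, solid metal down to z = 0: grip here. Lower edge z = -101.5 mm
- small_plate: Smaller plate, same thickness, tab, slot, origin and axes, but its face is only 44 mm wide and 54 mm tall. Hangs on the other peg and stays there
- big_plate_foot (a point): Middle of the larger plate's lower edge, axes as the plate's
- clamp: Fixed dark mould clamp. Base 106 x 94 mm, its top (the floor) 10 mm above the bench; back jaw up to 64 mm high, face at x = 44 mm; guide rods 8 mm thick along x at y = +38 and -38 mm, 22 mm high; front cross plate x = -45 to -37 mm, 33 mm high. Origin on the bench, x from the knob to the back jaw
- clamp_mould: Loose pink rubber mould, 0.09 kg, standing on end on the clamp's floor at the back jaw: 68 mm tall, 52 mm wide, 24.5 mm thick. Origin: middle of the face at the back jaw; own x up, own z to the sliding jaw (free face at z = 24.5 mm)
- seat (a point): Point of the clamp's floor where the middle of the plate's lower edge stands once clamped, 4 mm in front of the mould's free face; axes as the clamp's
- jaw (a joint): Travel of the sliding aluminium jaw towards the mould, m, from 0 (open); starts at 0 to 0.010. Gap between its face (56 mm wide, up to 57 mm above the bench) and the mould = 31.5 mm less the travel; 0.0235 holds plate and mould snug. About 3 N of friction; it stays where it is left
- knob (a point): Middle of the front face of the jaw's black push knob (26 mm across, 30 mm above the bench, 64 mm in front of the jaw's pressing face). Push along the clamp's +x: 3 N moves the jaw, the force rises once plate and mould are tight; 6 to 12 N is snug, 25 N too much
- spare_mould: Bystander: pink mould 68 x 46 x 20 mm lying on the cover, origin under its middle; leave it alone
Things that resemble listed ones, but are neither listed nor needed, are in the scene too. Leave any purple look-alike of the big_plate alone.

How it is judged:
On the way, in this order (a step that is already met when the one before it is completed fails the run):
1. the larger plate is off its peg, clear in front of the upturned tip and still held up (x of big_plate in the frame of rack below -0.122 m and height (world z) of big_plate above 0.105 m), for 0.1 s.
2. the larger plate stands on the clamp's floor between mould and jaw (y of big_plate_foot in the frame of seat between -0.009 and 0.009 m and z of big_plate_foot in the frame of seat between -0.004 and 0.004 m and x of big_plate_foot in the frame of seat between -0.03 and 0.005 m and angle between big_plate's own z axis and vertical below 0.35 rad), for 0.2 s.
3. the jaw is pushed home against the plate (value of joint jaw above 0.0215 m), for 0.2 s.
At the end, for the whole second after the job is handed in: The larger plate stands upright (0.06 rad) on the clamp floor, flat between mould and jaw, within 9 mm of the middle line and 3 mm of its clamped place; the jaw is within 2 mm of snug; the mould stands upright at the back jaw; the smaller plate hangs within 15 mm of its start; all is at rest (y of big_plate_foot in the frame of seat between -0.009 and 0.009 m and z of big_plate_foot in the frame of seat between -0.004 and 0.004 m and x of big_plate_foot in the frame of seat between -0.003 and 0.003 m and angle between big_plate's own z axis and vertical below 0.06 rad and angle between the x axis of big_plate and the x axis of clamp, either way round below 0.07 rad and value of joint jaw between 0.0215 and 0.0255 m and angle between clamp_mould's own x axis and vertical below 0.06 rad and distance between clamp_mould and seat below 0.056 m and distance of small_plate from where it was at the start of the episode below 0.015 m and linear speed of big_plate below 0.02 m/s); the robot touches nothing.
It fails at once if the larger plate is forced against the rack or its pegs (over 10 N) (contact force between big_plate and rack above 10 N or contact force between big_plate and peg_a above 10 N or contact force between big_plate and peg_b above 10 N).
It fails at once if plate and mould are crushed in the clamp (over 25 N between jaw and plate, or plate and mould) (contact force between any of jaw, clamp_mould and big_plate above 25 N).
It fails at once if the smaller plate is knocked off or shifted by more than 25 mm (distance of small_plate from where it was at the start of the episode above 0.025 m).
It fails at once if the spare mould is shifted by more than 20 mm (distance of spare_mould from where it was at the start of the episode above 0.02 m).
It also fails if it takes over 72 s, if anything falls off the work surface, if the arm or the gripper's body presses on something with over 40 N, if the wrist force passes 120 N, or if a joint passes its speed limit or range.

## Robot

A 6-joint arm with a two-finger parallel gripper is mounted at the origin on a cart in front of the work surface, level with it; the furniture and walls round the work are solid. World frame = base frame: x ahead of the robot, y to its left, z up, the work surface at z = 0. Lengths are in m, angles in rad, forces in N, time in s.
With the tool pointing down it reaches from about 0.35 to 0.85 m from the base axis. Payload 8.1 kg.
Tool frame: the origin (TCP) lies between the finger pads; the fingertips stand 25 mm ahead of it and the grasp point (between the pads) lies 6 mm ahead of it; z points along the fingers, y is the line along which they close (so a half turn about z gives the same grasp; the last joint's range is limited). The gripper opens to 93 mm and grips with 3 to 60 N. Pads are 15 mm wide; open, the fingers measure 128 mm over their backs; the gripper's body (75 mm by 188 mm) begins 65 mm behind the grasp point.
Start: joints at [1.212, 0.13, 1.488, -0, 1.523, -0.085], TCP at [0.162, 0.578, 0.244] pointing down, gripper open.
Joint ranges: [-2.96, 2.96], [-0.89, 2.26], [0.02, 2.5], [-1.34, 4.48], [0, 2.73], [-2.66, 2.66]. Speed limits (rad/s): [2.39, 2.39, 2.79, 3.14, 3.14, 3.14].

## Interface

Orientations are given as a rotation vector (axis times angle).
In Python, from cell import env gives the robot as it stands.
- The arm moves only by the tool send_rows, never from a script. Its argument "increments" is a list of rows, each a list of 2 entries, a list of its own where there are three numbers: the shift along the tool's x, y, z in m, then the turn, a rotation vector about the tool's x, y, z in degrees. A call has 1 to 10 rows; each row shifts and turns the commanded pose from where the row before left it, along the tool's axes as they then stand; what a row does not reach is not made up. A row lasts 1/12 s, in which the tool goes at most 41.7 mm and 7.16 degrees, less where a joint would pass 70% of its speed; a pose out of reach is approached as far as the arm can. A call with a gripper value outside its range is refused whole. "gripper" is the opening in per cent of the stroke, from 0 (shut) to 100 (fully open), set as the call begins (left out, the last holds). The fingers move at their own pace and stop on an object; "grip_force" is the grip in N (left out, the last holds). Time passes only in rows, so rows that do not move let the fingers close. It gives the time, the measured TCP pose, the force, the opening and the grip force at its end, in the units of the state.
- env.state(): the state, without advancing time (a new reading comes with each control period).
- env.camera(name): name is "scene" or "top"; returns (picture, depth): 480x640x3 uint8, blue, green, red; 480x640 float32, m along the optical axis (not along the pixel's ray), 0 where there is no reading.
- env.camera_params(name): a dict with "fx", "fy", "cx", "cy" (pixels), "distortion" ([k1, k2, p1, p2, k3] as OpenCV has them; the pictures are not rectified), "rvec" (rotation vector, rad) and "tvec" (3), from world to camera coordinates, as OpenCV has them. Camera axes: x right, y down, z forward; pixel columns grow to the right and rows downward; lengths in m; the calibration is good to about 2 mm. A picture is of the moment at which its call begins. camera_params takes no time and is no camera call.
- env.hand_in(): hands the job in; it is judged then, once.
The state is a dict: "time": time; "qpos": joint angles; "joint_velocities": joint speeds; "tau": joint torques, N m; "tool_pos": TCP position; "eef_rot": TCP orientation; "force": force on the tool from outside, world axes, zero at the start; "torque": the same for the moment, N m; "opening": finger opening in m; "grip_force": force on a finger pad.
Only numpy, scipy, OpenCV 4.12 (cv2) and the standard library are available. Lean on these libraries where they do the work, as an engineer would, in place of code of your own. Each camera call takes 0.05 s, during which the arm holds its last target. There are 200 camera calls.

## Working session

There is one attempt and no reset: what is moved stays moved. The work goes in short steps, Python scripts to look and compute and a tool call to move; the robot and the scene stay as the last step left them, time stands still between calls to the robot, and variables do not carry over. Pictures are saved under pics/ and viewed, at most 10 in all, crops included, and the job is handed in when it is done.

Besides the shell and the picture viewer there is one more tool, called after "Request:" by a JSON object that holds its "fn" and its "kwargs". send_rows: Moves the arm, as the interface text tells. Its arguments: {"type":"object","properties":{"increments":{"type":"array"},"gripper":{"type":"number"},"grip_force":{"type":"number"}},"required":["increments"]}

```bash
mkdir -p pics; ls; python3 - <<'E'
from cell import env
import cv2,numpy as np
for n in("scene","top"):
    im,d=env.camera(n); cv2.imwrite(f"pics/{n}0.png",im); np.savez(f"pics/{n}0.npz",im=im,d=d)
    p=env.camera_params(n); print(n,p)
print(env.state())
E
```

```text
pics
scene {'fx': 514.6780137011845, 'fy': 514.6780137011845, 'cx': 325.2385524583682, 'cy': 237.9847789222792, 'distortion': array([-0.00408656,  0.        ,  0.        ,  0.        ,  0.        ]), 'rvec': array([ 0.69793446, -2.72644742,  0.98113357]), 'tvec': array([0.23116081, 0.48266749, 0.57047944])}
top {'fx': 575.502979699092, 'fy': 575.502979699092, 'cx': 320.3644141796331, 'cy': 236.53086381070625, 'distortion': array([-0.03419169,  0.        ,  0.        ,  0.        ,  0.        ]), 'rvec': array([ 2.15552986, -2.19178039,  0.13326065]), 'tvec': array([-0.37231959,  0.4991817 ,  0.9033365 ])}
{'time': 0.1, 'qpos': array([ 1.21156875e+00,  1.31082894e-01,  1.48913819e+00, -2.29789315e-06,
        1.52295507e+00, -8.53933422e-02]), 'joint_velocities': array([ 0.00147239, -0.00236546, -0.00037413, -0.00102177,  0.00067651,
        0.00125559]), 'tau': array([ 9.08987113e-04, -5.61339390e+01, -4.93097699e+01,  7.70687638e-02,
        2.89479975e-02, -3.33123728e-05]), 'tool_pos': array([0.16207403, 0.57723542, 0.2427116 ]), 'eef_rot': array([-4.28747508e-01, -3.11184746e+00,  2.42667145e-03]), 'force': array([ 0.72671084,  0.21277332, -0.46804729]), 'torque': array([ 0.01828477, -0.0627672 , -0.0152002 ]), 'grip_force': 0.0, 'opening': 0.09328632127962797}
```

View pics/scene0.png

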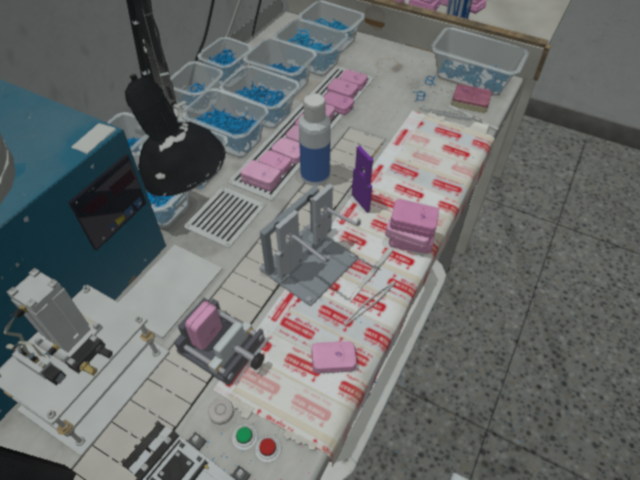

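View pics/top0.png

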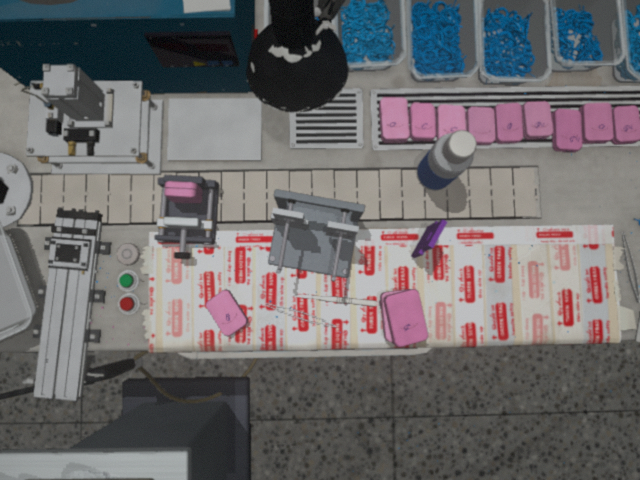

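The scene view shows the rack at about (310,240), the clamp at about (220,340) and the purple look-alike at (362,180). In the top view these are at (317,230), (187,215) and (430,237).

```bash
cat > h.py <<'E'
import cv2,numpy as np
from cell import env
def P(n):
    p=env.camera_params(n);K=np.array([[p['fx'],0,p['cx']],[0,p['fy'],p['cy']],[0,0,1]])
    return K,np.array(p['distortion']),cv2.Rodrigues(np.array(p['rvec']))[0],np.array(p['tvec'])
def ray(n,uv):
    K,D,R,t=P(n);x=cv2.undistortPoints(np.array(uv,float).reshape(-1,1,2),K,D)[:,0]
    return -R.T@t,np.c_[x,np.ones(len(x))]@R
def onz(n,uv,z):
    c,d=ray(n,uv);return c+d*((z-c[2])/d[:,2])[:,None]
def dep(n,uv,D):
    c,d=ray(n,uv);uv=np.array(uv).reshape(-1,2).round().astype(int);return c+d*D[uv[:,1],uv[:,0]][:,None]
def proj(n,X):
    K,D,R,t=P(n);return cv2.projectPoints(np.array(X,float).reshape(-1,3),R,t,K,D)[0][:,0]
E
python3 - <<'E'
from h import *
a=np.load('pics/scene0.npz')['im'];b=np.load('pics/top0.npz')['im']
c1=cv2.resize(a[170:310,250:390],(560,560),interpolation=cv2.INTER_CUBIC)
cv2.imwrite('pics/c1.png',c1)
cc=cv2.resize(b[160:310,145:345],(800,600),interpolation=cv2.INTER_CUBIC); cv2.imwrite('pics/c2.png',cc)
for n in("scene","top"):
    D=np.load(f'pics/{n}0.npz')['d']; print(n,ray(n,[[320,240]]))
    pts=[(270,240),(330,195),(300,290),(315,350),(258,360),(205,325)] if n=="scene" else [(285,210),(350,225),(310,240),(180,188),(185,225),(183,255),(345,295)]
    print(np.c_[pts,dep(n,pts,D).round(3)])
E
```

```text
scene (array([0.21184004, 0.10437509, 0.74570748]), array([[ 0.30739513, -0.55327862, -0.77428026]]))
[[ 2.70e+02  2.40e+02  5.41e-01 -3.20e-01  9.60e-02]
 [ 3.30e+02  1.95e+02  4.86e-01 -4.23e-01  1.36e-01]
 [ 3.00e+02  2.90e+02  4.81e-01 -3.09e-01  9.00e-03]
 [ 3.15e+02  3.50e+02  4.00e-01 -2.17e-01  2.10e-02]
 [ 2.58e+02  3.60e+02  4.60e-01 -1.53e-01  4.30e-02]
 [ 2.05e+02  3.25e+02  5.54e-01 -1.55e-01  6.40e-02]]
top (array([ 0.39347662, -0.3652746 ,  0.9568551 ]), array([[ 0.10060613, -0.01569255, -0.99482103]]))
[[ 2.85e+02  2.10e+02  5.18e-01 -3.29e-01  1.52e-01]
 [ 3.50e+02  2.25e+02  4.95e-01 -4.21e-01  1.53e-01]
 [ 3.10e+02  2.40e+02  4.90e-01 -3.64e-01  9.00e-03]
 [ 1.80e+02  1.88e+02  5.67e-01 -1.63e-01  7.60e-02]
 [ 1.85e+02  2.25e+02  5.11e-01 -1.68e-01  5.80e-02]
 [ 1.83e+02  2.55e+02  4.65e-01 -1.61e-01  4.20e-02]
 [ 3.45e+02  2.95e+02  3.98e-01 -4.20e-01  2.00e-03]]
```

View pics/c1.png

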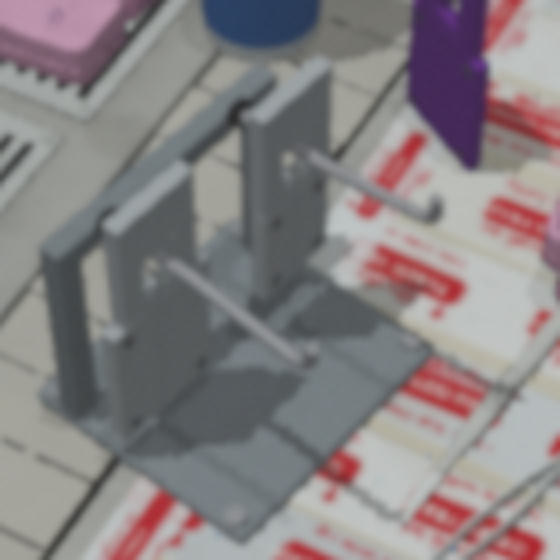

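View pics/c2.png

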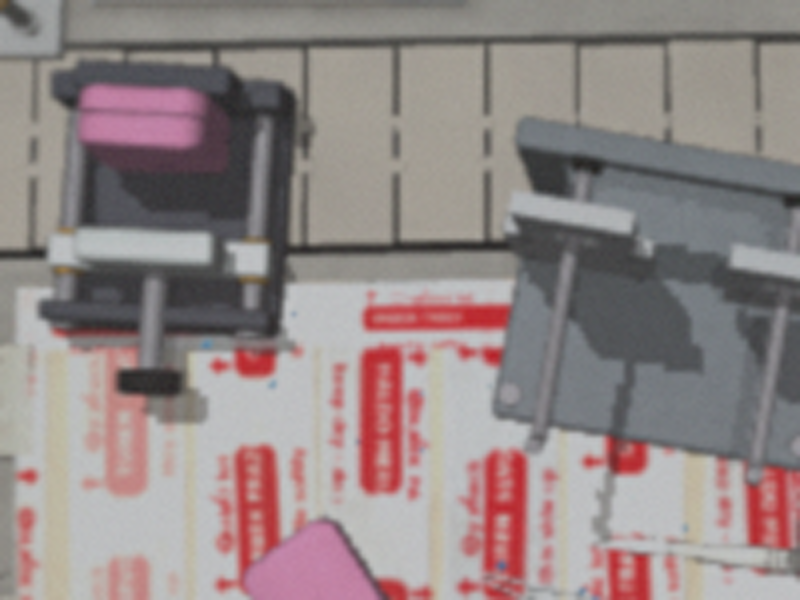

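Candidates for the larger plate:
- The grey plate on the near peg, scene (287,240). It is wide and tall, reaching low, so I take this one.
- The grey plate on the far peg, scene (322,205), which looks smaller.
- The purple look-alike, scene (362,180).

In crop c2, the near plate's top edge is at about (573,213), the peg tips are at (537,445) and (755,475), the knob is at (150,382) and the mould is at (143,115). Next I check plate sizes and measure poses.

```bash
python3 - <<'E'
from h import *
np.set_printoptions(suppress=True,precision=4)
C={}
for n in("scene","top"):
    f=np.load(f'pics/{n}0.npz');D=f['d'];v,u=np.mgrid[0:480,0:640];uv=np.c_[u.ravel(),v.ravel()]
    X=dep(n,uv,D);C[n]=(X,cv2.cvtColor(f['im'],cv2.COLOR_BGR2HSV).reshape(-1,3),D.ravel()>0)
def sel(n,x,y,z):
    X,H,ok=C[n];m=ok&(X[:,0]>x[0])&(X[:,0]<x[1])&(X[:,1]>y[0])&(X[:,1]<y[1])&(X[:,2]>z[0])&(X[:,2]<z[1]);return X[m],H[m]
def rect(name,P):
    if len(P)<8:print(name,len(P));return
    r=cv2.minAreaRect((P[:,:2]*1000).astype(np.float32));print(name,len(P),np.round(r[0],1),np.round(r[1],1),round(r[2],1),'z',np.median(P[:,2]).round(4))
X,H=sel('top',(.44,.62),(-.47,-.27),(.146,.165))
s=X[:,1]>-.375
rect('plateL top',X[s]);rect('plateR top',X[~s])
X,H=sel('top',(.44,.62),(-.47,-.27),(.112,.126));rect('bar?',X)
X,H=sel('top',(.38,.62),(-.5,-.25),(.004,.014));rect('rackbase',X)
X,H=sel('scene',(.44,.62),(-.47,-.27),(.112,.126));rect('bar sc',X[X[:,0]>.51])
# plate faces from scene: in-plane extents
for nm,y in(('L',(-.375,-.28)),('R',(-.47,-.385))):
    X,H=sel('scene',(.47,.55),y,(.015,.16))
    print(nm,len(X),X.min(0),X.max(0))
cl=((.42,.62),(-.25,-.09))
X,H=sel('top',*cl,(.07,.085));pk=(H[:,1]>60)&((H[:,0]>150)|(H[:,0]<5));rect('mould top',X[pk])
X,H=sel('top',*cl,(.059,.069));pk=(H[:,1]>60)&((H[:,0]>150)|(H[:,0]<5));rect('back jaw',X[~pk])
X,H=sel('top',(.48,.53),(-.25,-.09),(.053,.0615));rect('jaw top',X)
X,H=sel('top',*cl,(.006,.014));rect('floor',X)
X,H=sel('top',*cl,(.029,.0355));rect('cross',X[X[:,0]<.5])
X,H=sel('top',(.43,.475),(-.19,-.14),(.025,.05));rect('knob',X)
E
```

```text
plateL top 190 [ 514.4 -332.8] [44.1  8.4] 79.3 z 0.1518
plateR top 191 [ 494.1 -410.4] [43.8  8.4] 78.8 z 0.1517
bar? 1290 [ 496.2 -376.6] [133.5 113.8] 87.9 z 0.1202
rackbase 5606 [ 499.7 -374.8] [239.  249.5] 0.1 z 0.0074
bar sc 610 [ 523.3 -375.2] [137.5  41.6] 81.6 z 0.1209
L 1972 [ 0.47   -0.375   0.0151] [ 0.55   -0.3018  0.1553]
R 1300 [ 0.4702 -0.4449  0.0151] [ 0.5393 -0.3853  0.1554]
mould top 485 [ 566.  -163.3] [48.7 24.7] 87.1 z 0.0767
back jaw 349 [ 564.  -134.3] [110.1  95.7] 76.2 z 0.0639
jaw top 312 [ 518.2 -160.1] [56.  14.2] 85.7 z 0.0572
floor 1389 [ 521.1 -169.1] [197.9 157.4] 0.1 z 0.0098
cross 356 [ 480.6 -158. ] [92.6 38.6] 89.5 z 0.0329
knob 121 [ 467.9 -157.4] [24.4 13.6] 85.8 z 0.0394
```

```bash
python3 - <<'E'
from h import *
np.set_printoptions(suppress=True,precision=4)
C={}
for n in("scene","top"):
    f=np.load(f'pics/{n}0.npz');D=f['d'];v,u=np.mgrid[0:480,0:640]
    C[n]=dep(n,np.c_[u.ravel(),v.ravel()],D)[D.ravel()>0]
def box(P,x,y,z): return P[(P[:,0]>x[0])&(P[:,0]<x[1])&(P[:,1]>y[0])&(P[:,1]<y[1])&(P[:,2]>z[0])&(P[:,2]<z[1])]
def rect(name,P):
    r=cv2.minAreaRect((P[:,:2]*1000).astype(np.float32));print(name,len(P),np.round(r[0],1),np.round(r[1],1),round(r[2],1),'z',np.median(P[:,2]).round(4))
# rough rack frame, yaw -11deg, origin guess at L plate
a=np.radians(-10.8);R=np.array([[np.cos(a),-np.sin(a)],[np.sin(a),np.cos(a)]])
o=np.array([.504,-.3716])
def loc(P): return np.c_[(P[:,:2]-o)@R,P[:,2]]
for n in C:
    L=loc(C[n])
    B=L[(L[:,0]>.025)&(L[:,0]<.07)&(abs(L[:,1])<.09)&(L[:,2]>.116)&(L[:,2]<.125)]
    rect(n+' bar(loc)',B)
    for s in(1,-1):
        for x0 in np.arange(-.085,.03,.01):
            S=L[(abs(L[:,0]-x0)<.005)&(abs(L[:,1]-s*.04)<.015)&(L[:,2]>.095)&(L[:,2]<.15)]
            if len(S) and not(len(S)>60): print(n,s,round(x0,3),len(S),'y',np.median(S[:,1]).round(4),'ztop',np.percentile(S[:,2],[50,90]))
    for s in(1,-1): # widths of face
        for z0 in np.arange(.02,.16,.02):
            S=L[(abs(L[:,2]-z0)<.004)&(abs(L[:,1]-s*.04)<.036)&(L[:,0]>-.005-(s<0)*.01)&(L[:,0]<.02)]
            if n=='scene' and len(S)>3: print('face',s,z0.round(3),len(S),'w',np.ptp(S[:,1]),'x',np.median(S[:,0]))
E
```

```text
scene bar(loc) 467 [32.5  0.6] [137.4  14.2] 89.7 z 0.1211
scene 1 -0.085 19 y 0.0415 ztop [0.1236 0.1266]
scene 1 -0.075 22 y 0.0422 ztop [0.1156 0.1256]
scene 1 -0.065 25 y 0.0415 ztop [0.1156 0.117 ]
scene 1 -0.055 26 y 0.0418 ztop [0.117 0.119]
scene 1 -0.045 21 y 0.0417 ztop [0.1183 0.1201]
scene 1 -0.035 25 y 0.0418 ztop [0.12   0.1215]
scene 1 -0.025 21 y 0.0412 ztop [0.1212 0.1226]
scene 1 -0.015 22 y 0.0417 ztop [0.1225 0.1239]
scene 1 0.005 21 y 0.0373 ztop [0.1016 0.1044]
scene -1 -0.085 12 y -0.0379 ztop [0.1362 0.1403]
scene -1 -0.075 31 y -0.0374 ztop [0.1301 0.1411]
scene -1 -0.065 20 y -0.0379 ztop [0.1266 0.1281]
scene -1 -0.055 18 y -0.0381 ztop [0.1254 0.1275]
scene -1 -0.045 20 y -0.038 ztop [0.1243 0.126 ]
scene -1 -0.035 23 y -0.0385 ztop [0.1231 0.1247]
scene -1 -0.025 19 y -0.0378 ztop [0.1227 0.1243]
scene -1 -0.015 19 y -0.0385 ztop [0.1225 0.1233]
scene -1 0.005 1 y -0.0461 ztop [0.1003 0.1003]
scene -1 0.015 4 y -0.0378 ztop [0.1227 0.1239]
face 1 0.02 12 w 0.054970697804628224 x -0.001603281269632694
face 1 0.04 76 w 0.05681101973860669 x -0.0021353035921
[... 971 characters left out ...]
]
top 1 -0.035 28 y 0.0401 ztop [0.1183 0.1201]
top 1 -0.025 29 y 0.04 ztop [0.12   0.1224]
top 1 -0.015 27 y 0.0396 ztop [0.1215 0.1227]
top 1 0.005 13 y 0.0368 ztop [0.1017 0.1496]
top 1 0.015 23 y 0.0394 ztop [0.1212 0.1232]
top -1 -0.085 1 y -0.0399 ztop [0.1342 0.1342]
top -1 -0.075 26 y -0.0392 ztop [0.1375 0.1409]
top -1 -0.065 28 y -0.0398 ztop [0.1252 0.1273]
top -1 -0.055 29 y -0.0397 ztop [0.1249 0.1269]
top -1 -0.045 27 y -0.0396 ztop [0.1241 0.126 ]
top -1 -0.035 27 y -0.0396 ztop [0.1236 0.1246]
top -1 -0.025 29 y -0.0399 ztop [0.1218 0.1238]
top -1 -0.015 28 y -0.04 ztop [0.1212 0.1234]
top -1 0.005 12 y -0.0396 ztop [0.1217 0.1229]
top -1 0.015 29 y -0.04 ztop [0.1211 0.1237]
```

Plate sizes confirm the choice: the near plate's face is 58 mm wide and the far one's is 44 mm. The near peg appears bent down by about 8°, with its tip top at z≈0.1255. Next I refine the clamp pose and check for overhead obstacles.

```bash
python3 - <<'E'
from h import *
np.set_printoptions(suppress=True,precision=4)
C=[];Hs=[]
for n in("scene","top"):
    f=np.load(f'pics/{n}0.npz');D=f['d'];v,u=np.mgrid[0:480,0:640]
    ok=D.ravel()>0;C.append(dep(n,np.c_[u.ravel(),v.ravel()],D)[ok]);Hs.append(cv2.cvtColor(f['im'],cv2.COLOR_BGR2HSV).reshape(-1,3)[ok])
a=np.radians(-4.2);R=np.array([[np.cos(a),-np.sin(a)],[np.sin(a),np.cos(a)]]);o=np.array([.5182,-.1601])
for X,H in zip(C,Hs):
    L=np.c_[(X[:,:2]-o)@R,X[:,2]];pk=(H[:,1]>60)&((H[:,0]>150)|(H[:,0]<5))
    def r(nm,x,y,z,m):
        s=(L[:,0]>x[0])&(L[:,0]<x[1])&(L[:,1]>y[0])&(L[:,1]<y[1])&(L[:,2]>z[0])&(L[:,2]<z[1])&m
        S=L[s]
        if len(S)<10: print(nm,len(S));return
        q=cv2.minAreaRect((S[:,:2]*1000).astype(np.float32));print(nm,len(S),np.round(q[0],1),np.round(q[1],1),round(q[2],1),'lo/hi x',np.percentile(S[:,0],[2,98]),'y',np.percentile(S[:,1],[2,98]))
    r('mould',(.02,.09),(-.06,.06),(.072,.085),pk)
    r('backjaw',(.04,.1),(-.06,.06),(.061,.067),~pk)
    r('jaw',(-.02,.02),(-.06,.06),(.053,.062),~pk)
    r('cross',(-.06,-.015),(-.06,.06),(.030,.036),~pk)
    r('knob',(-.08,-.045),(-.02,.02),(.02,.05),~pk)
    r('rodL',(-.02,.05),(.028,.048),(.015,.026),~pk); r('rodR',(-.02,.05),(-.048,-.028),(.015,.026),~pk)
    S=X[(X[:,2]>.17)&(X[:,0]>.25)&(X[:,0]<.72)&(X[:,1]>-.55)&(X[:,1]<.1)];print('high',len(S),S.min(0) if len(S) else '',S.max(0) if len(S) else '')
    for zz in(.17,.25,.35): 
        S=X[(X[:,2]>zz)&(X[:,2]<zz+.1)&(X[:,0]>.25)&(X[:,0]<.8)&(X[:,1]>-.55)&(X[:,1]<.1)];print(zz,len(S),S.min(0) if len(S) else '',S.max(0) if len(S) else '')
E
```

```text
mould 449 [44.8  3.5] [47. 23.] 89.0 lo/hi x [0.0341 0.0551] y [-0.0178  0.0258]
backjaw 150 [64.7  1.1] [12.4 61.9] 1.3 lo/hi x [0.0591 0.0704] y [-0.0285  0.0317]
jaw 335 [-2.6  1. ] [13.8 55.6] 0.6 lo/hi x [-0.0091  0.0039] y [-0.0249  0.0278]
cross 391 [-37.7   2.6] [93.3 44.1] 79.8 lo/hi x [-0.0586 -0.0186] y [-0.0429  0.0461]
knob 174 [-52.4   0.8] [24.1 14.3] 89.3 lo/hi x [-0.0593 -0.0455] y [-0.0102  0.0125]
rodL 110 [15.1 39.9] [68.7 16.6] 6.5 lo/hi x [-0.018   0.0489] y [0.0296 0.0456]
rodR 60 [ 15.7 -34.7] [68.5 13. ] 0.8 lo/hi x [-0.0176  0.0488] y [-0.041  -0.0289]
high 6116 [ 0.6501 -0.4113  0.17  ] [0.72   0.0225 0.2429]
0.17 17949 [ 0.6501 -0.4159  0.17  ] [0.7981 0.0225 0.27  ]
0.25 9445 [ 0.7233 -0.4346  0.25  ] [ 0.8    -0.0468  0.3223]
0.35 0  
mould 465 [48.   0.5] [48.9 24. ] 89.5 lo/hi x [0.0364 0.0593] y [-0.0221  0.0233]
backjaw 248 [71.6 17.4] [95.7 28.1] 73.1 lo/hi x [0.0609 0.0904] y [-0.0299  0.0585]
jaw 312 [-0. -0.] [56.  14.2] 89.9 lo/hi x [-0.007   0.0063] y [-0.0272  0.0265]
cross 353 [-36.1   1.4] [92.4 41.2] 83.4 lo/hi x [-0.0516 -0.0176] y [-0.0441  0.0442]
knob 104 [-51.3  -1.1] [24.2 11.7] 89.4 lo/hi x [-0.057  -0.0458] y [-0.0125  0.0089]
rodL 101 [14.5 36. ] [14.5 67.1] 89.2 lo/hi x [-0.0178  0.0436] y [0.0321 0.0429]
rodR 119 [ 15.8 -38.9] [15.1 67.7] 85.4 lo/hi x [-0.0168  0.0487] y [-0.0449 -0.0336]
high 6860 [ 0.6518 -0.4189  0.17  ] [0.72   0.0222 0.2341]
0.17 18800 [ 0.6518 -0.4194  0.17  ] [0.7999 0.0759 0.27  ]
0.25 8389 [ 0.7239 -0.4123  0.25  ] [0.7772 0.0317 0.3064]
0.35 0
```

Request:
{"fn": "send_rows", "kwargs": {"increments": [[[-0.0318, -0.025, -0.0055], [0, 0, 0]], [[-0.0318, -0.025, -0.0055], [0, 0, 0]], [[-0.0318, -0.025, -0.0055], [0, 0, 0]], [[-0.0318, -0.025, -0.0055], [0, 0, 0]], [[-0.0318, -0.025, -0.0055], [0, 0, 0]], [[-0.0318, -0.025, -0.0055], [0, 0, 0]], [[-0.0318, -0.025, -0.0055], [0, 0, 0]], [[-0.0318, -0.025, -0.0055], [0, 0, 0]], [[-0.0318, -0.025, -0.0055], [0, 0, 0]], [[-0.0318, -0.025, -0.0055], [0, 0, 0]]], "gripper": 35}}

```text
time: 0.93
tool_pos: [0.4013, 0.2491, 0.2987]
eef_rot: [-0.428, -3.112, 0.0]
force: [0.7, 1.0, -0.4]
opening: 0.0342
grip_force: 0.0
```

```bash
cat >> h.py <<'E'
from scipy.spatial.transform import Rotation as Ro
def to(p,yaw_x):
    """tool-frame shift and turn to bring TCP to p, pointing down, tool x at yaw_x deg; also current pose"""
    s=env.state();R=Ro.from_rotvec(s['eef_rot']);a=np.radians(yaw_x)
    T=np.array([[np.cos(a),np.sin(a),0],[np.sin(a),-np.cos(a),0],[0,0,-1.]])
    d=np.array(p)-s['tool_pos']
    M=R.as_matrix()
    print('t',s['time'],'pos',s['tool_pos'].round(4),'xyaw',np.degrees(np.arctan2(M[1,0],M[0,0])).round(2),'F',s['force'].round(2),'open',round(s['opening'],4),'grip',round(s['grip_force'],1))
    print('shift tool now',(M.T@d).round(4),'after turn',(T.T@d).round(4),'turn deg',np.degrees((R.inv()*Ro.from_matrix(T)).as_rotvec()).round(2))
E
python3 - <<'E'
from h import *
to([.514,-.333,.22],79.1); to([.44,-.05,.3],79.1)
for n in('scene','top'):
    D=np.load(f'pics/{n}0.npz')['d'];v,u=np.mgrid[0:480,0:640];X=dep(n,np.c_[u.ravel(),v.ravel()],D)[D.ravel()>0]
    for y in(-.4,-.3,-.25,-.2,-.15,-.1):
        S=X[(abs(X[:,1]-y)<.03)&(X[:,2]>.16)&(X[:,0]>.5)&(X[:,0]<.85)];print(n,y,len(S),S.min(0) if len(S) else '')
E
```

```text
t 0.9333 pos [0.4013 0.2491 0.2987] xyaw 164.32 F [ 0.66  0.99 -0.36] open 0.0342 grip 0.0
shift tool now [-0.2658 -0.53    0.0786] after turn [-0.5503  0.2208  0.0787] turn deg [-1.000e-02 -1.000e-02  8.522e+01]
t 0.9333 pos [0.4013 0.2491 0.2987] xyaw 164.32 F [ 0.66  0.99 -0.36] open 0.0342 grip 0.0
shift tool now [-0.1181 -0.2776 -0.0013] after turn [-0.2864  0.0946 -0.0013] turn deg [-1.000e-02 -1.000e-02  8.522e+01]
scene -0.4 1394 [ 0.65506646 -0.42986814  0.17078347]
scene -0.3 4135 [ 0.65304153 -0.32998502  0.16004277]
scene -0.25 3931 [ 0.69234787 -0.2799887   0.1600044 ]
scene -0.2 4909 [ 0.73085368 -0.22999055  0.1600044 ]
scene -0.15 5257 [ 0.7322128  -0.17999838  0.16002738]
scene -0.1 4522 [ 0.73858348 -0.12999978  0.16002738]
top -0.4 3039 [ 0.65623474 -0.42394731  0.16034291]
top -0.3 3193 [ 0.6554194  -0.32997875  0.16026823]
top -0.25 2875 [ 0.70493106 -0.2799151   0.16023664]
top -0.2 2762 [ 0.73367303 -0.22997933  0.16006652]
top -0.15 2644 [ 0.73404544 -0.17999421  0.1600389 ]
top -0.1 2639 [ 0.74103804 -0.12999428  0.16004652]
```

Request:
{"fn": "send_rows", "kwargs": {"increments": [[[0, 0, 0], [0, 0, 7.1]], [[0, 0, 0], [0, 0, 7.1]], [[0, 0, 0], [0, 0, 7.1]], [[0, 0, 0], [0, 0, 7.1]], [[0, 0, 0], [0, 0, 7.1]], [[0, 0, 0], [0, 0, 7.1]], [[0, 0, 0], [0, 0, 7.1]], [[0, 0, 0], [0, 0, 7.1]], [[0, 0, 0], [0, 0, 7.1]], [[0, 0, 0], [0, 0, 7.1]]]}}

```text
time: 1.77
tool_pos: [0.4005, 0.2509, 0.2982]
eef_rot: [-2.163, -2.278, 0.001]
force: [1.1, 0.3, -0.4]
opening: 0.0327
grip_force: 0.0
```

Request:
{"fn": "send_rows", "kwargs": {"increments": [[[0, 0, 0], [0, 0, 7.1]], [[0, 0, 0], [0, 0, 7.1]], [[-0.037, 0.012, 0], [0, 0, 0]], [[-0.037, 0.012, 0], [0, 0, 0]], [[-0.037, 0.012, 0], [0, 0, 0]], [[-0.037, 0.012, 0], [0, 0, 0]], [[-0.037, 0.012, 0], [0, 0, 0]], [[-0.037, 0.012, 0], [0, 0, 0]], [[-0.037, 0.012, 0], [0, 0, 0]], [[-0.037, 0.012, 0], [0, 0, 0]]]}}

```text
time: 2.6
tool_pos: [0.4387, -0.0597, 0.2984]
eef_rot: [-2.422, -2.001, 0.0]
force: [0.9, 0.1, -0.3]
opening: 0.0324
grip_force: 0.0
```

```bash
python3 -c "
from h import *
to([.5144,-.3328,.22],79.1)"
```

```text
t 2.6 pos [ 0.4387 -0.0597  0.2984] xyaw 79.11 F [ 0.94  0.14 -0.26] open 0.0324 grip 0.0
shift tool now [-0.2539  0.1259  0.0784] after turn [-0.2539  0.126   0.0784] turn deg [-0.01 -0.    0.01]
```

Request:
{"fn": "send_rows", "kwargs": {"increments": [[[-0.032, 0.0158, 0], [0, 0, 0]], [[-0.032, 0.0158, 0], [0, 0, 0]], [[-0.032, 0.0158, 0], [0, 0, 0]], [[-0.032, 0.0158, 0], [0, 0, 0]], [[-0.032, 0.0158, 0], [0, 0, 0]], [[-0.032, 0.0158, 0], [0, 0, 0]], [[-0.032, 0.0158, 0.018], [0, 0, 0]], [[-0.032, 0.0158, 0.03], [0, 0, 0]], [[0, 0, 0.03], [0, 0, 0]], [[0, 0, 0], [0, 0, 0]]]}}

```text
time: 3.43
tool_pos: [0.5106, -0.3288, 0.2153]
eef_rot: [-2.415, -1.99, 0.004]
force: [-1.5, 0.9, -1.1]
opening: 0.0327
grip_force: 0.0
```

```bash
python3 -c "
from h import *
to([.5144,-.3328,.151],79.1)
im,d=env.camera('scene');cv2.imwrite('pics/s1.png',cv2.resize(im[120:320,200:440],(720,600)));im,d=env.camera('top');cv2.imwrite('pics/t1.png',im)"
```

```text
t 3.4333 pos [ 0.5106 -0.3288  0.2153] xyaw 78.98 F [-1.47  0.89 -1.13] open 0.0327 grip 0.0
shift tool now [-0.0036  0.0052  0.0642] after turn [-0.0032  0.0044  0.0643] turn deg [-0.64 -0.32 -0.12]
```

View pics/s1.png

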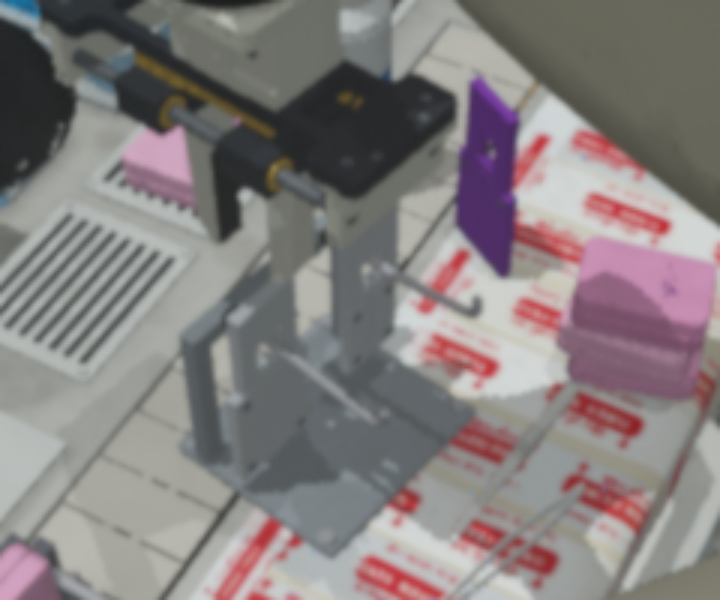

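The gripper hangs above the near plate, with a finger at about (300,250) in the crop. It was still settling, so I come partway down and re-read.

Request:
{"fn": "send_rows", "kwargs": {"increments": [[[0, 0, 0.01], [0, 0, 0]], [[0, 0, 0.01], [0, 0, 0]], [[0, 0, 0.01], [0, 0, 0]], [[0, 0, 0], [0, 0, 0]], [[0, 0, 0], [0, 0, 0]], [[0, 0, 0], [0, 0, 0]]]}}

```text
time: 4.03
tool_pos: [0.5141, -0.3293, 0.1943]
eef_rot: [2.421, 2.001, 0.0]
force: [-0.1, 0.4, 0.2]
opening: 0.0324
grip_force: 0.0
```

```bash
python3 -c "
from h import *
to([.5144,-.3328,.151],79.1)"
```

```text
t 4.0333 pos [ 0.5141 -0.3293  0.1943] xyaw 79.13 F [-0.13  0.42  0.22] open 0.0324 grip 0.0
shift tool now [-0.0034  0.001   0.0433] after turn [-0.0034  0.001   0.0433] turn deg [0.03 0.01 0.03]
```

Request:
{"fn": "send_rows", "kwargs": {"increments": [[[-0.0034, 0.001, 0], [0, 0, 0]], [[0, 0, 0.01], [0, 0, 0]], [[0, 0, 0.01], [0, 0, 0]], [[0, 0, 0.01], [0, 0, 0]], [[0, 0, 0.006], [0, 0, 0]], [[0, 0, 0.004], [0, 0, 0]], [[0, 0, 0.003], [0, 0, 0]], [[0, 0, 0], [0, 0, 0]], [[0, 0, 0], [0, 0, 0]], [[0, 0, 0], [0, 0, 0]]]}}

```text
time: 4.87
tool_pos: [0.5144, -0.3331, 0.151]
eef_rot: [2.422, 2.0, 0.0]
force: [-0.0, 0.3, -0.4]
opening: 0.0324
grip_force: 0.0
```

Request:
{"fn": "send_rows", "kwargs": {"increments": [[[0, 0, 0], [0, 0, 0]], [[0, 0, 0], [0, 0, 0]], [[0, 0, 0], [0, 0, 0]], [[0, 0, 0], [0, 0, 0]], [[0, 0, 0], [0, 0, 0]], [[0, 0, 0], [0, 0, 0]]], "gripper": 0, "grip_force": 30}}

```text
time: 5.37
tool_pos: [0.5142, -0.333, 0.1509]
eef_rot: [2.422, 2.001, -0.0]
force: [-1.2, 0.6, 0.6]
opening: 0.0074
grip_force: 30.0
```

```bash
python3 -c "
from h import *
to([.5144,-.3328,.151],79.1)"
```

```text
t 5.3667 pos [ 0.5142 -0.333   0.1509] xyaw 79.11 F [-1.17  0.6   0.6 ] open 0.0074 grip 30.0
shift tool now [ 0.0002  0.0002 -0.0001] after turn [ 0.0002  0.0002 -0.0001] turn deg [-0.    0.01  0.01]
```

Plate gripped. I lift it 5.5 mm.

Request:
{"fn": "send_rows", "kwargs": {"increments": [[[0, 0, -0.001], [0, 0, 0]], [[0, 0, -0.001], [0, 0, 0]], [[0, 0, -0.001], [0, 0, 0]], [[0, 0, -0.001], [0, 0, 0]], [[0, 0, -0.001], [0, 0, 0]], [[0, 0, -0.0005], [0, 0, 0]], [[0, 0, 0], [0, 0, 0]], [[0, 0, 0], [0, 0, 0]]]}}

```text
time: 6.03
tool_pos: [0.5143, -0.333, 0.1564]
eef_rot: [2.422, 2.001, 0.0]
force: [-0.1, -0.5, -0.6]
opening: 0.0077
grip_force: 30.0
```

Request:
{"fn": "send_rows", "kwargs": {"increments": [[[0, -0.004, 0], [0, 0, 0]], [[0, -0.006, 0], [0, 0, 0]], [[0, -0.006, 0], [0, 0, 0]], [[0, -0.006, 0], [0, 0, 0]], [[0, -0.006, 0], [0, 0, 0]], [[0, -0.006, 0], [0, 0, 0]], [[0, -0.006, 0], [0, 0, 0]], [[0, -0.004, 0], [0, 0, 0]], [[0, 0, 0], [0, 0, 0]], [[0, 0, 0], [0, 0, 0]]]}}

```text
time: 6.87
tool_pos: [0.4709, -0.3247, 0.1565]
eef_rot: [2.422, 2.0, 0.0]
force: [-0.5, -0.6, -1.7]
opening: 0.0077
grip_force: 30.0
```

```bash
python3 - <<'E'
from h import *
to([.5144,-.3328,.151],79.1)
np.set_printoptions(suppress=True,precision=4)
a=np.radians(-10.9);R=np.array([[np.cos(a),-np.sin(a)],[np.sin(a),np.cos(a)]]);o=np.array([.504,-.3716])
for n in('scene','top'):
    im,D=env.camera(n);v,u=np.mgrid[0:480,0:640];X=dep(n,np.c_[u.ravel(),v.ravel()],D)[D.ravel()>0]
    L=np.c_[(X[:,:2]-o)@R,X[:,2]]
    S=L[(L[:,2]>.02)&(L[:,2]<.16)&(abs(L[:,1]-.04)<.035)&(L[:,0]>-.065)&(L[:,0]<-.035)]
    F=S[(abs(S[:,1]-.04)>.01)];print(n,'face x',np.median(F[:,0]),'y',np.percentile(F[:,1],[1,99]),'z',np.percentile(F[:,2],[1,99]))
    for x0 in(-.06,-.065,-.07,-.073,-.076,-.079,-.082):
        S=L[(abs(L[:,0]-x0)<.002)&(abs(L[:,1]-.04)<.01)&(L[:,2]>.095)&(L[:,2]<.15)]
        if len(S):print('  peg',x0,len(S),np.percentile(S[:,2],[10,50,90]))
E
```

```text
t 6.8667 pos [ 0.4709 -0.3247  0.1565] xyaw 79.09 F [-0.51 -0.62 -1.74] open 0.0077 grip 30.0
shift tool now [0.0003 0.0442 0.0055] after turn [0.0003 0.0442 0.0055] turn deg [ 0.02  0.01 -0.01]
scene face x -0.04438046502319705 y [0.0129 0.0698] z [0.0294 0.1589]
  peg -0.06 32 [0.1155 0.1433 0.1483]
  peg -0.065 8 [0.1128 0.1146 0.1161]
  peg -0.07 10 [0.1122 0.1155 0.1168]
  peg -0.073 8 [0.1144 0.1151 0.1163]
  peg -0.076 5 [0.1146 0.1151 0.1159]
  peg -0.079 14 [0.1152 0.1216 0.1264]
  peg -0.082 19 [0.1159 0.1239 0.1264]
  return _methods._mean(a, axis=axis, dtype=dtype,
  ret = ret.dtype.type(ret / rcount)
Traceback (most recent call last):
IndexError: index -1 is out of bounds for axis 0 with size 0
```

Request:
{"fn": "send_rows", "kwargs": {"increments": [[[0, -0.004, 0], [0, 0, 0]], [[0, -0.005, 0], [0, 0, 0]], [[0, -0.005, 0], [0, 0, 0]], [[0, -0.004, 0], [0, 0, 0]], [[0, -0.003, 0], [0, 0, 0]], [[0, -0.002, 0], [0, 0, 0]], [[0, -0.001, 0], [0, 0, 0]], [[0, 0, 0], [0, 0, 0]], [[0, 0, 0], [0, 0, 0]]]}}

```text
time: 7.72
tool_pos: [0.4475, -0.3202, 0.1564]
eef_rot: [2.422, 2.0, 0.0]
force: [-0.7, -0.2, -1.3]
opening: 0.0074
grip_force: 30.0
```

Request:
{"fn": "send_rows", "kwargs": {"increments": [[[0, -0.0005, 0], [0, 0, 0]], [[0, -0.0005, 0], [0, 0, 0]], [[0, 0, 0], [0, 0, 0]], [[0, 0, 0], [0, 0, 0]]]}}

```text
time: 8.05
tool_pos: [0.4465, -0.3199, 0.1563]
eef_rot: [-2.422, -2.001, 0.0]
force: [-0.4, -0.6, -1.5]
opening: 0.0078
grip_force: 30.0
```

Request:
{"fn": "send_rows", "kwargs": {"increments": [[[0, -0.0005, 0], [0, 0, 0]], [[0, -0.0005, 0], [0, 0, 0]], [[0, 0, 0], [0, 0, 0]], [[0, 0, 0], [0, 0, 0]]]}}

```text
time: 8.38
tool_pos: [0.4455, -0.3197, 0.1563]
eef_rot: [-2.422, -2.001, 0.0]
force: [0.8, -0.4, -1.4]
opening: 0.0075
grip_force: 30.0
```

Request:
{"fn": "send_rows", "kwargs": {"increments": [[[0, -0.0005, 0], [0, 0, 0]], [[0, -0.0005, 0], [0, 0, 0]], [[0, 0, 0], [0, 0, 0]], [[0, 0, 0], [0, 0, 0]]]}}

```text
time: 8.72
tool_pos: [0.4445, -0.3195, 0.1563]
eef_rot: [2.422, 2.001, 0.0]
force: [0.1, 0.3, -1.3]
opening: 0.008
grip_force: 30.0
```

Request:
{"fn": "send_rows", "kwargs": {"increments": [[[0, -0.0005, 0], [0, 0, 0]], [[0, -0.0005, 0], [0, 0, 0]], [[0, 0, 0], [0, 0, 0]], [[0, 0, 0], [0, 0, 0]]]}}

```text
time: 9.05
tool_pos: [0.4435, -0.3193, 0.1563]
eef_rot: [-2.422, -2.001, 0.0]
force: [-0.6, 0.4, -1.0]
opening: 0.0078
grip_force: 30.0
```

Request:
{"fn": "send_rows", "kwargs": {"increments": [[[0, -0.0005, 0], [0, 0, 0]], [[0, -0.0005, 0], [0, 0, 0]], [[0, 0, 0], [0, 0, 0]], [[0, 0, 0], [0, 0, 0]]]}}

```text
time: 9.38
tool_pos: [0.4425, -0.3192, 0.1563]
eef_rot: [2.422, 2.001, 0.0]
force: [-0.2, -0.5, -2.0]
opening: 0.0074
grip_force: 30.0
```

Request:
{"fn": "send_rows", "kwargs": {"increments": [[[0, -0.0005, 0], [0, 0, 0]], [[0, -0.0005, 0], [0, 0, 0]], [[0, 0, 0], [0, 0, 0]], [[0, 0, 0], [0, 0, 0]]]}}

```text
time: 9.72
tool_pos: [0.4415, -0.319, 0.1563]
eef_rot: [-2.422, -2.001, 0.0]
force: [-0.4, 0.3, -1.3]
opening: 0.0077
grip_force: 30.0
```

```bash
python3 - <<'E'
from h import *
to([.5144,-.3328,.151],79.1)
im,D=env.camera('scene');cv2.imwrite('pics/s2.png',cv2.resize(im[190:290,270:390],(720,600),interpolation=cv2.INTER_CUBIC))
E
```

```text
t 9.7167 pos [ 0.4415 -0.319   0.1563] xyaw 79.11 F [-0.41  0.26 -1.27] open 0.0077 grip 30.0
shift tool now [0.0002 0.0742 0.0053] after turn [0.0002 0.0742 0.0053] turn deg [-0.    0.    0.01]
```

View pics/s2.png

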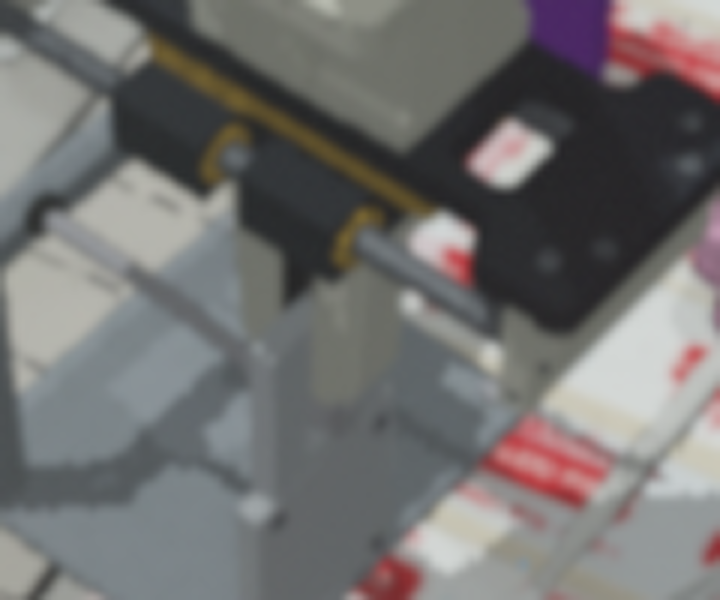

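The plate is near the tip with no contact force yet. I continue in small steps.

Request:
{"fn": "send_rows", "kwargs": {"increments": [[[0, -0.0005, 0], [0, 0, 0]], [[0, -0.0005, 0], [0, 0, 0]], [[0, 0, 0], [0, 0, 0]], [[0, 0, 0], [0, 0, 0]]]}}

```text
time: 10.1
tool_pos: [0.4406, -0.3188, 0.1563]
eef_rot: [-2.422, -2.001, -0.0]
force: [0.2, 0.5, -1.6]
opening: 0.0082
grip_force: 30.0
```

Request:
{"fn": "send_rows", "kwargs": {"increments": [[[0, -0.0005, 0], [0, 0, 0]], [[0, -0.0005, 0], [0, 0, 0]], [[0, 0, 0], [0, 0, 0]], [[0, 0, 0], [0, 0, 0]]]}}

```text
time: 10.43
tool_pos: [0.4396, -0.3186, 0.1563]
eef_rot: [-2.422, -2.001, 0.0]
force: [-0.2, 0.1, -1.4]
opening: 0.0077
grip_force: 30.0
```

Request:
{"fn": "send_rows", "kwargs": {"increments": [[[0, -0.0005, 0], [0, 0, 0]], [[0, -0.0005, 0], [0, 0, 0]], [[0, 0, 0], [0, 0, 0]], [[0, 0, 0], [0, 0, 0]]]}}

```text
time: 10.77
tool_pos: [0.4386, -0.3184, 0.1563]
eef_rot: [2.422, 2.001, -0.0]
force: [0.5, -1.0, -2.1]
opening: 0.0078
grip_force: 30.0
```

Request:
{"fn": "send_rows", "kwargs": {"increments": [[[0, -0.0005, 0], [0, 0, 0]], [[0, -0.0005, 0], [0, 0, 0]], [[0, 0, 0], [0, 0, 0]], [[0, 0, 0], [0, 0, 0]]]}}

```text
time: 11.1
tool_pos: [0.4376, -0.3182, 0.1563]
eef_rot: [2.422, 2.001, -0.0]
force: [1.1, 0.3, -2.0]
opening: 0.0077
grip_force: 30.0
```

Request:
{"fn": "send_rows", "kwargs": {"increments": [[[0, -0.0005, 0], [0, 0, 0]], [[0, -0.0005, 0], [0, 0, 0]], [[0, 0, 0], [0, 0, 0]], [[0, 0, 0], [0, 0, 0]]]}}

```text
time: 11.43
tool_pos: [0.4366, -0.318, 0.1563]
eef_rot: [2.422, 2.001, 0.0]
force: [0.3, 0.1, -2.1]
opening: 0.0076
grip_force: 30.0
```

Request:
{"fn": "send_rows", "kwargs": {"increments": [[[0, -0.0007, 0], [0, 0, 0]], [[0, -0.0007, 0], [0, 0, 0]], [[0, -0.0006, 0], [0, 0, 0]], [[0, 0, 0], [0, 0, 0]]]}}

```text
time: 11.77
tool_pos: [0.4346, -0.3176, 0.1563]
eef_rot: [-2.422, -2.001, 0.0]
force: [1.4, 0.2, -1.1]
opening: 0.0076
grip_force: 30.0
```

Request:
{"fn": "send_rows", "kwargs": {"increments": [[[0, -0.0007, 0], [0, 0, 0]], [[0, -0.0007, 0], [0, 0, 0]], [[0, -0.0006, 0], [0, 0, 0]], [[0, 0, 0], [0, 0, 0]]]}}

```text
time: 12.1
tool_pos: [0.4326, -0.3173, 0.1563]
eef_rot: [-2.422, -2.001, 0.0]
force: [0.0, -0.1, -2.3]
opening: 0.0078
grip_force: 30.0
```

Request:
{"fn": "send_rows", "kwargs": {"increments": [[[0, -0.0007, 0], [0, 0, 0]], [[0, -0.0007, 0], [0, 0, 0]], [[0, -0.0006, 0], [0, 0, 0]], [[0, 0, 0], [0, 0, 0]]]}}

```text
time: 12.43
tool_pos: [0.4306, -0.3169, 0.1563]
eef_rot: [-2.422, -2.001, 0.0]
force: [-0.1, 0.5, -1.0]
opening: 0.0078
grip_force: 30.0
```

Request:
{"fn": "send_rows", "kwargs": {"increments": [[[0, -0.001, 0], [0, 0, 0]], [[0, -0.001, 0], [0, 0, 0]], [[0, -0.001, 0], [0, 0, 0]], [[0, -0.001, 0], [0, 0, 0]], [[0, 0, 0], [0, 0, 0]]]}}

```text
time: 12.85
tool_pos: [0.4266, -0.3161, 0.1563]
eef_rot: [-2.422, -2.001, 0.0]
force: [0.3, -0.7, -1.2]
opening: 0.0079
grip_force: 30.0
```

Request:
{"fn": "send_rows", "kwargs": {"increments": [[[0, -0.003, 0], [0, 0, 0]], [[0, -0.005, 0], [0, 0, 0]], [[0, -0.006, 0], [0, 0, 0]], [[0, -0.006, 0], [0, 0, 0]], [[0, -0.006, 0], [0, 0, 0]], [[0, -0.004, 0], [0, 0, 0]], [[0, 0, 0], [0, 0, 0]], [[0, 0, 0], [0, 0, 0]]]}}

```text
time: 13.52
tool_pos: [0.3972, -0.3105, 0.1565]
eef_rot: [2.422, 2.0, 0.0]
force: [0.1, 0.2, -2.7]
opening: 0.0079
grip_force: 30.0
```

```bash
python3 - <<'E'
from h import *
to([.5144,-.3328,.151],79.1)
np.set_printoptions(suppress=True,precision=4)
o=np.array([.3965,-.310])
o=env.state()['tool_pos'][:2]
a=np.radians(-10.9);R=np.array([[np.cos(a),-np.sin(a)],[np.sin(a),np.cos(a)]])
for n in('scene','top'):
    im,D=env.camera(n);v,u=np.mgrid[0:480,0:640];X=dep(n,np.c_[u.ravel(),v.ravel()],D)[D.ravel()>0]
    L=np.c_[(X[:,:2]-o)@R,X[:,2]]
    S=L[(L[:,2]>.01)&(L[:,2]<.165)&(abs(L[:,1])<.04)&(abs(L[:,0])<.02)&((abs(L[:,1])>.01)|(L[:,2]<.1))]
    print(n,len(S),np.percentile(S,[1,50,99],axis=0).tolist())
    if len(S)>100 and n=='scene':
        for z in np.arange(.03,.15,.02):
            T=S[abs(S[:,2]-z)<.01]
            if len(T)>5: print(z.round(2),len(T),'x med',np.median(T[:,0]),'ymid',T[:,1].min(),T[:,1].max(),'slope',np.polyfit(T[:,1],T[:,0],1)[0])
E
```

```text
t 13.5167 pos [ 0.3972 -0.3105  0.1565] xyaw 79.09 F [ 0.08  0.21 -2.75] open 0.0079 grip 30.0
shift tool now [0.0003 0.1193 0.0055] after turn [0.0003 0.1193 0.0055] turn deg [ 0.03  0.01 -0.01]
scene 925 [[-0.01778429324102528, -0.027352661170757242, 0.011134902727670521], [-0.0031424664142099, 0.013805816286664923, 0.08138913685237492], [0.00451155158639958, 0.02986266488819912, 0.15938034191575237]]
0.03 87 x med -0.003198007102940263 ymid -0.02699971180720033 0.029971944603835236 slope 0.034301972659324824
0.05 165 x med -0.0032760753144196564 ymid -0.029206623570325545 0.02986511287812995 slope 0.03803557454344356
0.07 171 x med -0.0032068231311940198 ymid -0.028010788721007526 0.030136679746787146 slope 0.04040825699410314
0.09 203 x med -0.003071478550996243 ymid -0.027923337928529572 0.030436603850017164 slope 0.05218134652180348
0.11 80 x med -0.0029330944406109356 ymid -0.02421830108122459 0.023724973192984153 slope 0.07339744066174353
0.13 77 x med -0.0027807987497068054 ymid 0.010046548620517026 0.023175284371990616 slope 0.3672200620321606Traceback (most recent call last):
  File "<stdin>", line 11, in <module>
    return _quantile_unchecked(
        a, q, axis, out, overwrite_input, method, keepdims, weights)
    return _ureduce(a,
                    func=_quantile_ureduce_func,
    ...<5 lines>...
                    overwrite_input=overwrite_input,
                    method=method)
    r = func(a, **kwargs)
    result = _quantile(arr,
                       quantiles=q,
    ...<2 lines>...
                       out=out,
                       weights=wgt)
    slices_having_nans = np.isnan(arr[-1, ...])
                                  ~~~^^^^^^^^^
IndexError: index -1 is out of bounds for axis 0 with size 0
```

Step 1 is done: the plate is off the peg and vertical in the grip. Raise, turn by 6.5° and move over the clamp.

Request:
{"fn": "send_rows", "kwargs": {"increments": [[[0, 0, -0.01], [0, 0, 0]], [[0, 0, -0.02], [0, 0, 0]], [[0, 0, -0.028], [0, 0, 0]], [[0, 0, -0.028], [0, 0, 0]], [[0, 0, -0.02], [0, 0, 0]], [[0, 0, -0.008], [0, 0, 0]], [[0, 0, 0], [0, 0, -3.5]], [[0, 0, 0], [0, 0, -3]], [[0, 0, 0], [0, 0, 0]], [[0, 0, 0], [0, 0, 0]]]}}

```text
time: 14.45
tool_pos: [0.3973, -0.3103, 0.2698]
eef_rot: [-2.306, -2.132, 0.0]
force: [-0.2, -0.5, -1.6]
opening: 0.0082
grip_force: 30.0
```

```bash
python3 -c "
from h import *
to([.5412,-.1609,.25],85.6)"
```

```text
t 14.45 pos [ 0.3973 -0.3103  0.2698] xyaw 85.53 F [-0.23 -0.54 -1.55] open 0.0082 grip 30.0
shift tool now [0.1601 0.1318 0.0198] after turn [0.16   0.132  0.0198] turn deg [-0.04 -0.03 -0.07]
```

Request:
{"fn": "send_rows", "kwargs": {"increments": [[[0.01, 0.008, 0], [0, 0, 0]], [[0.02, 0.0165, 0], [0, 0, 0]], [[0.025, 0.021, 0], [0, 0, 0]], [[0.025, 0.021, 0], [0, 0, 0]], [[0.025, 0.021, 0], [0, 0, 0]], [[0.025, 0.021, 0], [0, 0, 0]], [[0.02, 0.0155, 0.01], [0, 0, 0]], [[0.01, 0.008, 0.01], [0, 0, 0]], [[0, 0, 0], [0, 0, 0]], [[0, 0, 0], [0, 0, 0]]]}}

```text
time: 15.28
tool_pos: [0.5404, -0.1606, 0.2486]
eef_rot: [-2.302, -2.133, 0.003]
force: [-0.4, -0.8, -1.4]
opening: 0.0078
grip_force: 30.0
```

```bash
python3 -c "
from h import *
to([.5412,-.1609,.25],85.6)
im,d=env.camera('scene');cv2.imwrite('pics/s3.png',cv2.resize(im[230:410,130:330],(667,600),interpolation=cv2.INTER_CUBIC))
print('foot',proj('scene',[[.5412-.004,-.1609,.1195]]))"
```

```text
t 15.2833 pos [ 0.5404 -0.1606  0.2486] xyaw 85.64 F [-0.36 -0.79 -1.4 ] open 0.0078 grip 30.0
shift tool now [-0.0002  0.0008 -0.0014] after turn [-0.0002  0.0008 -0.0014] turn deg [-0.2  -0.03  0.04]
foot [[210.42967694 306.85914702]]
```

View pics/s3.png

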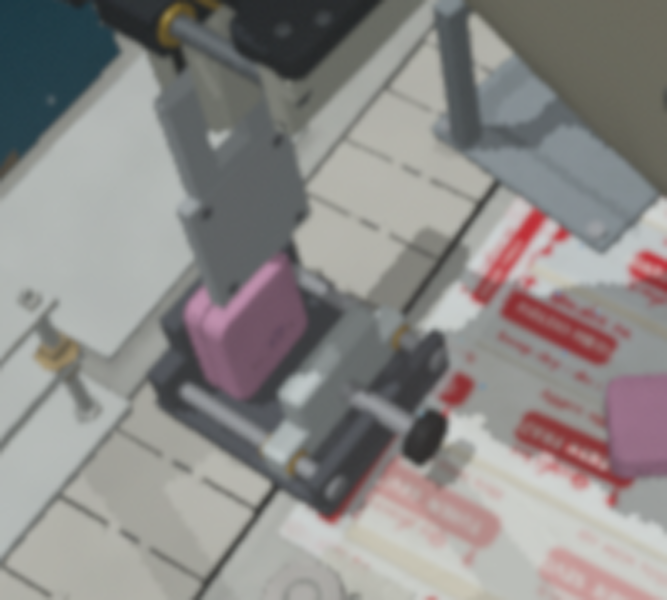

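The plate hangs over the gap just in front of the mould, with its lower edge at about (240,290) in the crop. Lowering.

Request:
{"fn": "send_rows", "kwargs": {"increments": [[[0, 0, 0.005], [0, 0, 0]], [[0, 0, 0.008], [0, 0, 0]], [[0, 0, 0.008], [0, 0, 0]], [[0, 0, 0.008], [0, 0, 0]], [[0, 0, 0.006], [0, 0, 0]], [[0, 0, 0.004], [0, 0, 0]], [[0, 0, 0.003], [0, 0, 0]], [[0, 0, 0.003], [0, 0, 0]], [[0, 0, 0.003], [0, 0, 0]], [[0, 0, 0.003], [0, 0, 0]]]}}

```text
time: 16.17
tool_pos: [0.5414, -0.1611, 0.1993]
eef_rot: [2.304, 2.135, 0.0]
force: [0.1, -0.5, -2.2]
opening: 0.008
grip_force: 30.0
```

```bash
python3 - <<'E'
from h import *
np.set_printoptions(suppress=True,precision=4)
to([.5412,-.1609,.1405],85.6)
a=np.radians(-4.4);R=np.array([[np.cos(a),-np.sin(a)],[np.sin(a),np.cos(a)]]);o=np.array([.5182,-.1601])
im,D=env.camera('scene');v,u=np.mgrid[0:480,0:640];ok=D.ravel()>0
X=dep('scene',np.c_[u.ravel(),v.ravel()],D)[ok];H=cv2.cvtColor(im,cv2.COLOR_BGR2HSV).reshape(-1,3)[ok]
pk=(H[:,1]>60)&((H[:,0]>150)|(H[:,0]<5))
L=np.c_[(X[:,:2]-o)@R,X[:,2]]
for nm,m in(('plate',~pk&(L[:,2]>.09)&(L[:,2]<.135)&(L[:,0]>.005)&(L[:,0]<.04)&(abs(L[:,1])<.035)),('mouldtop',pk&(L[:,2]>.072)&(L[:,2]<.085)),('mouldface',pk&(L[:,2]<.07)&(L[:,2]>.02)&(L[:,0]>.01)&(L[:,0]<.05)),('jawtop',~pk&(L[:,2]>.054)&(L[:,2]<.061)&(L[:,0]>-.02)&(L[:,0]<.015)&(abs(L[:,1])<.03))):
    S=L[m]
    if len(S)>5: print(nm,len(S),np.percentile(S[:,:2],[2,50,98],axis=0).tolist())
E
```

```text
t 16.1667 pos [ 0.5414 -0.1611  0.1993] xyaw 85.62 F [ 0.07 -0.49 -2.2 ] open 0.008 grip 30.0
shift tool now [ 0.0002 -0.0003  0.0588] after turn [ 0.0001 -0.0002  0.0588] turn deg [0.03 0.01 0.02]
plate 610 [[0.018694048553307606, -0.024691459805775272], [0.01985531244897344, 0.0053103466361717165], [0.024634230705334364, 0.030254588969234365]]
mouldtop 59 [[0.039262300093520976, 0.017081368638067668], [0.049229420368950186, 0.023748601828526256], [0.055977618187592615, 0.027017432479108344]]
mouldface 243 [[0.03330873291943713, -0.01696478316072186], [0.035167110081610393, 0.02286034858815832], [0.04933081762602033, 0.028319136347708374]]
jawtop 321 [[-0.009295499137689378, -0.025299913962568532], [-0.0031629590852001897, 0.0023911431359440894], [0.004229794834354445, 0.027491809288086005]]
```

Request:
{"fn": "send_rows", "kwargs": {"increments": [[[0, 0, 0.006], [0, 0, 0]], [[0, 0, 0.008], [0, 0, 0]], [[0, 0, 0.008], [0, 0, 0]], [[0, 0, 0.008], [0, 0, 0]], [[0, 0, 0.008], [0, 0, 0]], [[0, 0, 0.006], [0, 0, 0]], [[0, 0, 0.005], [0, 0, 0]], [[0, 0, 0.003], [0, 0, 0]], [[0, 0, 0], [0, 0, 0]], [[0, 0, 0], [0, 0, 0]]]}}

```text
time: 17.05
tool_pos: [0.5413, -0.1611, 0.1474]
eef_rot: [-2.305, -2.135, 0.0]
force: [0.8, -0.7, -0.8]
opening: 0.0082
grip_force: 30.0
```

Request:
{"fn": "send_rows", "kwargs": {"increments": [[[0, 0, 0.001], [0, 0, 0]], [[0, 0, 0.001], [0, 0, 0]], [[0, 0, 0.001], [0, 0, 0]], [[0, 0, 0.001], [0, 0, 0]], [[0, 0, 0], [0, 0, 0]], [[0, 0, 0], [0, 0, 0]]]}}

```text
time: 17.55
tool_pos: [0.5412, -0.161, 0.1433]
eef_rot: [-2.305, -2.135, 0.0]
force: [0.3, -0.0, -1.9]
opening: 0.008
grip_force: 30.0
```

Request:
{"fn": "send_rows", "kwargs": {"increments": [[[0, 0, 0.0007], [0, 0, 0]], [[0, 0, 0.0007], [0, 0, 0]], [[0, 0, 0.0006], [0, 0, 0]], [[0, 0, 0], [0, 0, 0]], [[0, 0, 0], [0, 0, 0]]]}}

```text
time: 17.97
tool_pos: [0.5412, -0.161, 0.1413]
eef_rot: [-2.305, -2.135, 0.0]
force: [-0.2, 0.3, -1.5]
opening: 0.0078
grip_force: 30.0
```

Request:
{"fn": "send_rows", "kwargs": {"increments": [[[0, 0, 0.0005], [0, 0, 0]], [[0, 0, 0.0005], [0, 0, 0]], [[0, 0, 0], [0, 0, 0]], [[0, 0, 0], [0, 0, 0]]]}}

```text
time: 18.3
tool_pos: [0.5415, -0.1611, 0.1409]
eef_rot: [2.304, 2.134, 0.0]
force: [-1.1, 0.5, 4.9]
opening: 0.0079
grip_force: 30.0
```

The plate touches the floor. Ease off slightly, release, then look.

Request:
{"fn": "send_rows", "kwargs": {"increments": [[[0, 0, -0.0004], [0, 0, 0]], [[0, 0, 0], [0, 0, 0]], [[0, 0, 0], [0, 0, 0]]]}}

```text
time: 18.55
tool_pos: [0.5414, -0.1611, 0.141]
eef_rot: [2.305, 2.134, 0.0]
force: [-1.4, 0.2, 2.8]
opening: 0.0077
grip_force: 30.0
```

Request:
{"fn": "send_rows", "kwargs": {"increments": [[[0, 0, 0], [0, 0, 0]], [[0, 0, 0], [0, 0, 0]], [[0, 0, 0], [0, 0, 0]], [[0, 0, 0], [0, 0, 0]]], "gripper": 22}}

```text
time: 18.88
tool_pos: [0.5411, -0.161, 0.1405]
eef_rot: [-2.305, -2.135, 0.0]
force: [-0.4, 0.8, 0.2]
opening: 0.0204
grip_force: 0.0
```

```bash
python3 - <<'E'
from h import *
to([.5412,-.1609,.25],85.6)
for n,(a,b,c,d) in(('scene',(230,410,130,330)),):
    im,D=env.camera(n);cv2.imwrite('pics/s4.png',cv2.resize(im[a:b,c:d],(667,600),interpolation=cv2.INTER_CUBIC))
E
```

```text
t 18.8833 pos [ 0.5411 -0.161   0.1405] xyaw 85.61 F [-0.37  0.85  0.21] open 0.0204 grip 0.0
shift tool now [ 1.000e-04  0.000e+00 -1.095e-01] after turn [ 1.000e-04  1.000e-04 -1.095e-01] turn deg [-0.02 -0.    0.01]
```

View pics/s4.png

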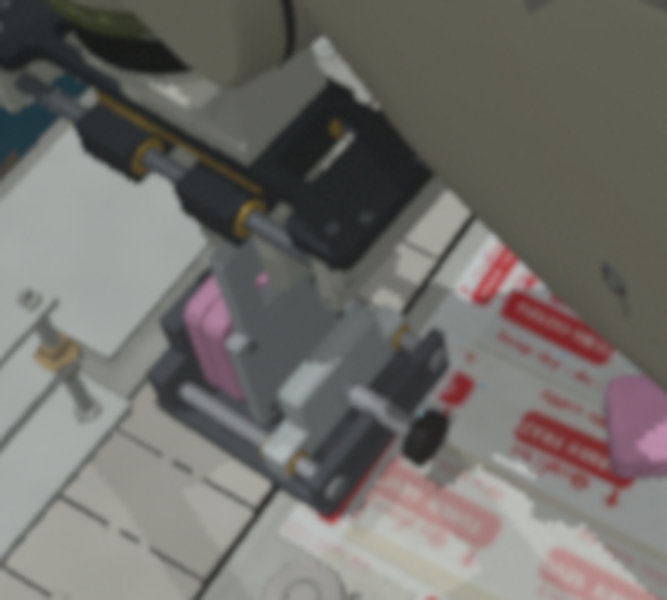

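The plate stands upright between the mould and the jaw, with its foot at about (260,410) in the crop. Rise straight up.

Request:
{"fn": "send_rows", "kwargs": {"increments": [[[0, 0, -0.003], [0, 0, 0]], [[0, 0, -0.008], [0, 0, 0]], [[0, 0, -0.012], [0, 0, 0]], [[0, 0, -0.02], [0, 0, 0]], [[0, 0, -0.03], [0, 0, 0]], [[0, 0, -0.03], [0, 0, 0]], [[0, 0, -0.02], [0, 0, 0]], [[0, -0.025, 0], [0, 0, 0]], [[0, -0.035, 0], [0, 0, 0]], [[0, -0.035, 0], [0, 0, 0]]]}}

```text
time: 19.77
tool_pos: [0.4462, -0.1538, 0.2656]
eef_rot: [2.303, 2.134, 0.001]
force: [-0.9, -0.2, 1.2]
opening: 0.0209
grip_force: 0.0
```

Request:
{"fn": "send_rows", "kwargs": {"increments": [[[0, -0.03, 0], [0, 0, 7]], [[0, 0, 0], [0, 0, 7]], [[0, 0, 0], [0, 0, 7]], [[0, 0, 0], [0, 0, 7]], [[0, 0, 0], [0, 0, 7]], [[0, 0, 0], [0, 0, 7]], [[0, 0, 0], [0, 0, 7]], [[0, 0, 0], [0, 0, 7]], [[0, 0, 0], [0, 0, 7]], [[0, 0, 0], [0, 0, 7]]], "gripper": 0}}

```text
time: 20.6
tool_pos: [0.4169, -0.1516, 0.2654]
eef_rot: [3.113, 0.417, 0.003]
force: [0.2, -0.0, -0.2]
opening: 0.0003
grip_force: 0.0
```

Request:
{"fn": "send_rows", "kwargs": {"increments": [[[0, 0, 0], [0, 0, 7]], [[0, 0, 0], [0, 0, 7]], [[0, 0, 0], [0, 0, 6]], [[0, 0, 0], [0, 0, 0]], [[0, 0, 0], [0, 0, 0]]]}}

```text
time: 21.02
tool_pos: [0.4168, -0.1516, 0.2649]
eef_rot: [3.139, -0.115, 0.002]
force: [0.7, 0.3, 0.5]
opening: 0.0005
grip_force: 0.0
```

```bash
python3 - <<'E'
from h import *
np.set_printoptions(suppress=True,precision=4)
a=np.radians(-4.4);R=np.array([[np.cos(a),-np.sin(a)],[np.sin(a),np.cos(a)]]);o=np.array([.5182,-.1601])
for n in('scene','top'):
    im,D=env.camera(n);v,u=np.mgrid[0:480,0:640];ok=D.ravel()>0
    X=dep(n,np.c_[u.ravel(),v.ravel()],D)[ok];L=np.c_[(X[:,:2]-o)@R,X[:,2]]
    for nm,m in(('platetop',(L[:,2]>.13)&(L[:,2]<.15)&(L[:,0]>.005)&(L[:,0]<.045)&(abs(L[:,1])<.035)),('platelow',(L[:,2]>.09)&(L[:,2]<.11)&(L[:,0]>.005)&(L[:,0]<.045)&(abs(L[:,1])<.035)),('knob',(L[:,2]>.017)&(L[:,2]<.05)&(L[:,0]>-.08)&(L[:,0]<-.045)&(abs(L[:,1])<.02)),('jawtop',(L[:,2]>.054)&(L[:,2]<.061)&(L[:,0]>-.02)&(L[:,0]<.015)&(abs(L[:,1])<.03))):
        S=L[m]
        if len(S)>5: print(n,nm,len(S),np.percentile(S,[2,50,98],axis=0).tolist())
k=o+R@np.array([-.0585,0]);g=o+R@np.array([-.1,0])
to([g[0],g[1],.06],-4.4)
E
```

```text
scene platetop 47 [[0.018571166816184842, 0.01682986461329552, 0.13064860757648572], [0.021137275619181897, 0.02193816922890083, 0.13808548781031615], [0.02653510654756836, 0.023263583315697556, 0.14406332460466661]]
scene platelow 104 [[0.018858481271669097, 0.0021696632599464156, 0.09022975821784887], [0.01982397607529618, 0.01635408184388135, 0.09799431451471469], [0.027428304813142373, 0.02354749492442376, 0.10907927746915348]]
scene knob 178 [[-0.059289652350019054, -0.010344401710736598, 0.021306438752187042], [-0.057025472250149645, 0.00244341635745969, 0.03914144408201348], [-0.045805281730976186, 0.012091874416827273, 0.04557268439186651]]
scene jawtop 246 [[-0.009302395880384829, -0.010572108954824135, 0.05443371625211037], [-0.0036137964668258842, 0.008851858090654707, 0.05820064342610831], [0.004125563831024891, 0.02805592612494345, 0.06059762815613877]]
top platetop 216 [[0.020902883420572397, -0.02091639269769088, 0.13186572345823203], [0.024445027237915907, 4.2375599698270975e-05, 0.14134914260849324], [0.028969702669016703, 0.022264332629676153, 0.1448064075705348]]
top platelow 62 [[0.020833922596930097, -0.021398753133654004, 0.09105443902194431], [0.021421021796643444, -0.009671796535557033, 0.09920089909120128], [0.02804869547247915, 0.02212944083265284, 0.10957461465970994]]
top jawtop 301 [[-0.00676031533264148, -0.026607839611989835, 0.054325517989955774], [-0.00035591036455296743, -6.525640243174133e-05, 0.057398847577531664], [0.006408055839066797, 0.026425817132665237, 0.0602903447488351]]
t 21.1167 pos [ 0.4167 -0.1515  0.2644] xyaw -4.19 F [ 0.46 -0.62  0.54] open 0.0003 grip 0.0
shift tool now [0.0017 0.0007 0.2044] after turn [0.0018 0.0007 0.2044] turn deg [ 0.02 -0.05  0.21]
```

Request:
{"fn": "send_rows", "kwargs": {"increments": [[[0, 0, 0.03], [0, 0, 0.2]], [[0.005, 0, 0.035], [0, 0, 0]], [[0.005, 0, 0.035], [0, 0, 0]], [[0.005, 0, 0.03], [0, 0, 0]], [[0, 0, 0.015], [0, 0, 0]], [[0, 0, 0.005], [0, 0, 0]], [[0, 0, 0], [0, 0, 0]], [[0, 0, 0], [0, 0, 0]]]}}

```text
time: 21.78
tool_pos: [0.432, -0.1529, 0.1148]
eef_rot: [3.139, -0.124, 0.001]
force: [-0.3, 0.9, 0.3]
opening: 0.0006
grip_force: 0.0
```

```bash
python3 - <<'E'
from h import *
np.set_printoptions(suppress=True,precision=4)
a=np.radians(-4.4);R=np.array([[np.cos(a),-np.sin(a)],[np.sin(a),np.cos(a)]]);o=np.array([.5182,-.1601])
g=o+R@np.array([-.080,.0005]);to([g[0],g[1],.045],-4.4)
f=np.load('pics/top0.npz');D=f['d'];v,u=np.mgrid[0:480,0:640];ok=D.ravel()>0
X=dep('top',np.c_[u.ravel(),v.ravel()],D)[ok];H=cv2.cvtColor(f['im'],cv2.COLOR_BGR2HSV).reshape(-1,3)[ok]
S=X[(H[:,1]>60)&(H[:,0]>150)&(X[:,2]>.01)&(X[:,2]<.03)&(X[:,1]>-.3)&(X[:,1]<-.15)&(X[:,0]>.33)&(X[:,0]<.46)]
L=(S[:,:2]-g)@R;i=L[:,1].argmax();j=L[:,0].argmax();print('spare in tool-ish frame: max y',L[i],'max x',L[j])
E
```

```text
t 21.7833 pos [ 0.432  -0.1529  0.1148] xyaw -4.53 F [-0.26  0.86  0.32] open 0.0006 grip 0.0
shift tool now [0.0064 0.     0.0698] after turn [0.0065 0.     0.0698] turn deg [ 0.02 -0.05 -0.13]
spare in tool-ish frame: max y [-0.0448 -0.044 ] max x [-0.0235 -0.0749]
```

Request:
{"fn": "send_rows", "kwargs": {"increments": [[[0, 0, 0.02], [0, 0, 0]], [[0, 0, 0.02], [0, 0, 0]], [[0, 0, 0.02], [0, 0, 0]], [[0, 0, 0.01], [0, 0, 0]], [[0.004, 0, 0], [0, 0, 0]], [[0.004, 0, 0], [0, 0, 0]], [[0.003, 0, 0], [0, 0, 0]], [[0, 0, 0], [0, 0, 0]], [[0, 0, 0], [0, 0, 0]]]}}

```text
time: 22.53
tool_pos: [0.4438, -0.154, 0.0451]
eef_rot: [3.138, -0.125, 0.003]
force: [-0.6, -0.0, -1.0]
opening: 0.0002
grip_force: 0.0
```

Request:
{"fn": "send_rows", "kwargs": {"increments": [[[0.001, 0, 0], [0, 0, 0]], [[0.001, 0, 0], [0, 0, 0]], [[0.001, 0, 0], [0, 0, 0]], [[0.001, 0, 0], [0, 0, 0]], [[0.001, 0, 0], [0, 0, 0]], [[0.001, 0, 0], [0, 0, 0]], [[0.001, 0, 0], [0, 0, 0]], [[0.001, 0, 0], [0, 0, 0]]]}}

```text
time: 23.2
tool_pos: [0.4503, -0.1542, 0.0436]
eef_rot: [-3.139, 0.126, 0.001]
force: [-2.4, -0.3, 2.6]
opening: 0.0005
grip_force: 1.5
```

Request:
{"fn": "send_rows", "kwargs": {"increments": [[[0.001, 0, 0], [0, 0, 0]], [[0.001, 0, 0], [0, 0, 0]], [[0.001, 0, 0], [0, 0, 0]], [[0.001, 0, 0], [0, 0, 0]], [[0.001, 0, 0], [0, 0, 0]], [[0.001, 0, 0], [0, 0, 0]]]}}

```text
time: 23.7
tool_pos: [0.4564, -0.1546, 0.0436]
eef_rot: [-3.139, 0.126, 0.0]
force: [-2.3, 0.4, 1.3]
opening: 0.0008
grip_force: 1.5
```

The jaw moves at about 2.5 N. I continue gently.

Request:
{"fn": "send_rows", "kwargs": {"increments": [[[0.001, 0, 0], [0, 0, 0]], [[0.001, 0, 0], [0, 0, 0]], [[0.001, 0, 0], [0, 0, 0]], [[0.001, 0, 0], [0, 0, 0]], [[0.001, 0, 0], [0, 0, 0]], [[0.001, 0, 0], [0, 0, 0]]]}}

```text
time: 24.2
tool_pos: [0.4624, -0.155, 0.0436]
eef_rot: [-3.139, 0.126, 0.0]
force: [-2.3, 1.4, 0.3]
opening: 0.0003
grip_force: 1.5
```

Request:
{"fn": "send_rows", "kwargs": {"increments": [[[0.0007, 0, 0], [0, 0, 0]], [[0.0007, 0, 0], [0, 0, 0]], [[0.0006, 0, 0], [0, 0, 0]], [[0, 0, 0], [0, 0, 0]]]}}

```text
time: 24.53
tool_pos: [0.4644, -0.1552, 0.0436]
eef_rot: [-3.139, 0.126, 0.0]
force: [-3.5, 2.9, 1.2]
opening: 0.0002
grip_force: 1.5
```

```bash
python3 - <<'E'
from h import *
np.set_printoptions(suppress=True,precision=4)
a=np.radians(-4.4);R=np.array([[np.cos(a),-np.sin(a)],[np.sin(a),np.cos(a)]]);o=np.array([.5182,-.1601])
to([.5,-.155,.045],-4.4)
im,D=env.camera('top');cv2.imwrite('pics/t2.png',cv2.resize(im[150:290,120:260],(600,600),interpolation=cv2.INTER_CUBIC))
for n in('scene','top'):
    im,D=env.camera(n);v,u=np.mgrid[0:480,0:640];ok=D.ravel()>0
    X=dep(n,np.c_[u.ravel(),v.ravel()],D)[ok];L=np.c_[(X[:,:2]-o)@R,X[:,2]]
    for nm,m in(('plate138',(L[:,2]>.134)&(L[:,2]<.15)&(L[:,0]>.005)&(L[:,0]<.045)&(abs(L[:,1])<.035)),('plate80',(L[:,2]>.08)&(L[:,2]<.1)&(L[:,0]>.005)&(L[:,0]<.035)&(abs(L[:,1])<.035)),('jawtop',(L[:,2]>.054)&(L[:,2]<.061)&(L[:,0]>-.015)&(L[:,0]<.025)&(abs(L[:,1])<.03))):
        S=L[m]
        if len(S)>5: print(n,nm,len(S),np.percentile(S[:,:2],[2,50,98],axis=0).tolist())
E
```

```text
t 24.5333 pos [ 0.4644 -0.1552  0.0436] xyaw -4.59 F [-3.47  2.92  1.17] open 0.0002 grip 1.5
shift tool now [ 0.0355 -0.003  -0.0014] after turn [ 0.0355 -0.0029 -0.0014] turn deg [-0.02  0.02 -0.19]
scene plate138 144 [[0.019061738061748844, -0.00028294438036129615], [0.02175494782463696, 0.012373306636966928], [0.027725604886643815, 0.02350053388157844]]
scene plate80 120 [[0.018590704072375078, 0.007887086330869913], [0.01998138770616743, 0.02126638724960373], [0.02688530799010768, 0.030184324192390814]]
scene jawtop 75 [[0.012899046779697197, 0.00603367221560184], [0.01778285242589617, 0.01930152051363232], [0.022682078060135544, 0.029679025625495]]
top plate138 198 [[0.02125861934293086, -0.020772123286303387], [0.02498907728718214, 0.0003890411539356483], [0.02930757901841917, 0.021959935715961332]]
top plate80 91 [[0.021260049828333325, -0.02765031464294293], [0.022784115397365846, -0.013314076768648124], [0.029366105076192858, 0.009285129664684076]]
top jawtop 179 [[0.007558031543544894, -0.027512904441306656], [0.015279392083073941, -0.012394456389907407], [0.021853190979327884, 0.003983598363139504]]
```

View pics/t2.png

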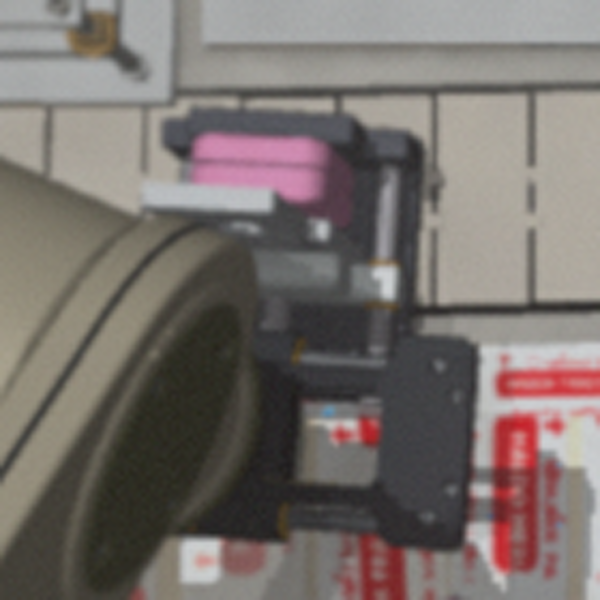

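The jaw has just reached the plate, which is upright with its top edge at about (210,195) in the crop. About 6–7 mm remain to the mould.

Request:
{"fn": "send_rows", "kwargs": {"increments": [[[0.0007, 0, 0], [0, 0, 0]], [[0.0007, 0, 0], [0, 0, 0]], [[0.0007, 0, 0], [0, 0, 0]], [[0.0007, 0, 0], [0, 0, 0]], [[0.0006, 0, 0], [0, 0, 0]], [[0.0006, 0, 0], [0, 0, 0]]]}}

```text
time: 25.18
tool_pos: [0.4682, -0.1554, 0.0436]
eef_rot: [-3.139, 0.126, 0.001]
force: [-5.2, 2.9, 1.0]
opening: 0.0001
grip_force: 2.4
```

Request:
{"fn": "send_rows", "kwargs": {"increments": [[[0.0005, 0, 0], [0, 0, 0]], [[0.0005, 0, 0], [0, 0, 0]], [[0, 0, 0], [0, 0, 0]]]}}

```text
time: 25.43
tool_pos: [0.4693, -0.1555, 0.0436]
eef_rot: [-3.139, 0.126, 0.001]
force: [-3.0, 3.7, 0.4]
opening: 0.0004
grip_force: 1.9
```

Request:
{"fn": "send_rows", "kwargs": {"increments": [[[0.0005, 0, 0], [0, 0, 0]], [[0, 0, 0], [0, 0, 0]], [[0, 0, 0], [0, 0, 0]]]}}

```text
time: 25.68
tool_pos: [0.4698, -0.1556, 0.0436]
eef_rot: [-3.139, 0.126, 0.001]
force: [-3.6, 3.5, 0.6]
opening: 0.0006
grip_force: 2.0
```

Request:
{"fn": "send_rows", "kwargs": {"increments": [[[0.0005, 0, 0], [0, 0, 0]], [[0, 0, 0], [0, 0, 0]]]}}

```text
time: 25.85
tool_pos: [0.4702, -0.1556, 0.0436]
eef_rot: [-3.139, 0.126, 0.001]
force: [-3.9, 3.6, 1.0]
opening: 0.0004
grip_force: 2.0
```

Request:
{"fn": "send_rows", "kwargs": {"increments": [[[0.0005, 0, 0], [0, 0, 0]], [[0, 0, 0], [0, 0, 0]]]}}

```text
time: 26.02
tool_pos: [0.4707, -0.1556, 0.0436]
eef_rot: [-3.139, 0.126, 0.001]
force: [-4.9, 3.1, 1.1]
opening: 0.0006
grip_force: 2.0
```

Request:
{"fn": "send_rows", "kwargs": {"increments": [[[0.0005, 0, 0], [0, 0, 0]], [[0, 0, 0], [0, 0, 0]]]}}

```text
time: 26.18
tool_pos: [0.4709, -0.1556, 0.0436]
eef_rot: [-3.139, 0.126, 0.002]
force: [-6.3, 4.4, 2.8]
opening: 0.0003
grip_force: 2.9
```

Request:
{"fn": "send_rows", "kwargs": {"increments": [[[0.0003, 0, 0], [0, 0, 0]], [[0, 0, 0], [0, 0, 0]], [[0, 0, 0], [0, 0, 0]]]}}

```text
time: 26.43
tool_pos: [0.471, -0.1557, 0.0436]
eef_rot: [-3.139, 0.126, 0.003]
force: [-6.0, 3.3, 4.5]
opening: 0.0007
grip_force: 3.7
```

Request:
{"fn": "send_rows", "kwargs": {"increments": [[[0.0003, 0, 0], [0, 0, 0]], [[0, 0, 0], [0, 0, 0]], [[0, 0, 0], [0, 0, 0]]]}}

```text
time: 26.68
tool_pos: [0.471, -0.1557, 0.0436]
eef_rot: [-3.138, 0.126, 0.004]
force: [-9.2, 4.5, 6.0]
opening: 0.0002
grip_force: 4.5
```

Snug at about 9 N. Back off, rise and verify.

Request:
{"fn": "send_rows", "kwargs": {"increments": [[[-0.002, 0, 0], [0, 0, 0]], [[-0.005, 0, 0], [0, 0, 0]], [[-0.015, 0, 0], [0, 0, 0]], [[-0.02, 0, 0], [0, 0, 0]], [[-0.02, 0, -0.02], [0, 0, 0]], [[-0.01, 0, -0.035], [0, 0, 0]], [[0, 0, -0.035], [0, 0, 0]], [[-0.03, 0, 0], [0, 0, 0]], [[-0.02, 0, 0], [0, 0, 0]], [[0, 0, 0], [0, 0, 0]]]}}

```text
time: 27.52
tool_pos: [0.3488, -0.1465, 0.1344]
eef_rot: [3.137, -0.127, 0.003]
force: [-0.5, 0.4, -1.6]
opening: 0.0005
grip_force: 0.0
```

```bash
python3 - <<'E'
from h import *
np.set_printoptions(suppress=True,precision=4)
a=np.radians(-4.4);R=np.array([[np.cos(a),-np.sin(a)],[np.sin(a),np.cos(a)]]);o=np.array([.5182,-.1601])
ims=[]
for n,(r,c) in(('scene',(260,140)),('top',(150,120))):
    im,D=env.camera(n);v,u=np.mgrid[0:480,0:640];ok=D.ravel()>0
    ims.append(cv2.resize(im[r:r+130,c:c+130],(400,400),interpolation=cv2.INTER_CUBIC))
    X=dep(n,np.c_[u.ravel(),v.ravel()],D)[ok];H=cv2.cvtColor(im,cv2.COLOR_BGR2HSV).reshape(-1,3)[ok];pk=(H[:,1]>60)&((H[:,0]>150)|(H[:,0]<5));L=np.c_[(X[:,:2]-o)@R,X[:,2]]
    for nm,m in(('plate138',~pk&(L[:,2]>.134)&(L[:,2]<.15)&(L[:,0]>.005)&(L[:,0]<.055)&(abs(L[:,1])<.035)),('plate80',~pk&(L[:,2]>.083)&(L[:,2]<.1)&(L[:,0]>.005)&(L[:,0]<.045)&(abs(L[:,1])<.035)),('jawtop',~pk&(L[:,2]>.054)&(L[:,2]<.061)&(L[:,0]>-.015)&(L[:,0]<.03)&(abs(L[:,1])<.03)),('mould',pk&(L[:,2]>.072)&(L[:,2]<.085)&(L[:,0]>.02)&(L[:,0]<.08)&(abs(L[:,1])<.04)),('knob',(L[:,2]>.017)&(L[:,2]<.05)&(L[:,0]>-.065)&(L[:,0]<-.03)&(abs(L[:,1])<.018))):
        S=L[m]
        if len(S)>5:
            q=cv2.minAreaRect((S[:,:2]*1000).astype(np.float32));print(n,nm,len(S),np.percentile(S[:,:2],[2,50,98],axis=0).tolist(),np.round(q[1],1),round(q[2],1))
cv2.imwrite('pics/f.png',np.hstack(ims));to([.5,-.155,.045],-4.4)
E
```

```text
scene plate138 259 [[0.02504948610352756, -0.01973056424328126], [0.02809747050059183, 0.0026330333449162795], [0.03402858528108809, 0.023381745752103916]] [ 9.9 44.4] 0.7
scene plate80 220 [[0.025206387327075863, -0.020170174291304556], [0.02680445629758564, 0.002756306491065603], [0.033808115968685125, 0.027518207845773402]] [10.8 55.8] 1.3
scene jawtop 374 [[0.011743308786292858, -0.02534400938101869], [0.018557669455744608, 0.002448274047348751], [0.027346315858135198, 0.028243663166980047]] [56.9 17.5] 88.5
scene mould 45 [[0.04095755464153403, 0.01821996130525623], [0.04816209114924305, 0.023816354702578743], [0.05540112899143581, 0.026724411009491026]] [ 8.8 16.4] 87.4
scene knob 173 [[-0.03834164104612069, -0.01085397322697119], [-0.03612790817722161, 0.0030272325425234102], [-0.030140838214449715, 0.016708540764169676]] [ 8.4 35.7] 0.1
top plate138 206 [[0.027602471815936128, -0.020912522087549103], [0.03128269487475289, 0.0005593743049972226], [0.035886160222795206, 0.02272342655472754]] [ 8.4 45.2] 0.7
top plate80 79 [[0.027556938346141445, -0.025088651028820762], [0.028305804472463704, 0.000723912284207263], [0.034596772365375464, 0.0226039217829314]] [ 7.6 55.4] 6.2
top jawtop 317 [[0.014245335904617204, -0.02663127166425359], [0.021127271285782165, -0.0005816680315030787], [0.028111365434063625, 0.027237077988899662]] [56.2 14.9] 89.7
top mould 273 [[0.04046786882458353, -0.02226862598570508], [0.05261806509068602, -0.005453773764090617], [0.0594638958550082, 0.023296565659855772]] [49.  21.1] 88.8
top knob 73 [[-0.036267312391564874, -0.012712185339415158], [-0.03350405644351347, -0.0020920640852430234], [-0.030236603143221293, 0.010431885901257085]] [ 6.1 23.7] 1.5
t 27.6167 pos [ 0.3508 -0.1468  0.1343] xyaw -4.65 F [-0.38 -0.04  0.28] open 0.0007 grip 0.0
shift tool now [ 0.1491 -0.004   0.0898] after turn [ 0.1494 -0.0032  0.0893] turn deg [ 0.09 -0.16 -0.25]
```

View pics/f.png

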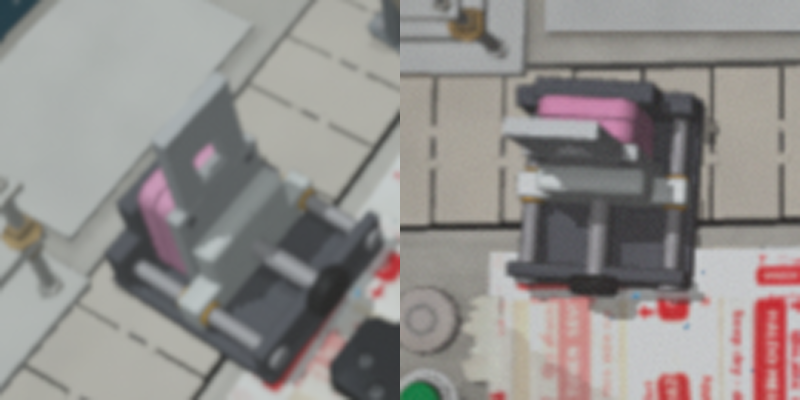

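The plate stands upright between the mould and the jaw, which is tight against it. The mould is standing in place and the arm is clear. Handing in.

```bash
python3 -c "
from cell import env
print(env.hand_in())"
```

```text
the job is handed in; nothing more can be done
None
```

I handed the job in after 27.6 s: the larger plate came off its peg with no contact force felt and stands upright in the clamp, held snug against the mould (last push about 9 N). I didn't re-check the smaller plate at the end or see the judge's verdict.

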